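# Lay a repair block in the work board and slide it home under the holdfast

## Robot

A 6-joint arm with a two-finger parallel gripper is mounted at the origin on the work surface. World frame = base frame: x ahead of the robot, y to its left, z up, the work surface at z = 0. Lengths are in m, angles in rad, forces in N, time in s.
With the tool pointing down it reaches from about 0.35 to 0.975 m from the base axis. Payload 4.9 kg.
Tool frame: the origin (TCP) lies midway between the tips of the shut fingers; the grasp point (between the pads) lies 19 mm behind it; x points along the fingers, y is the direction in which the jaws open and shut, and the axes are right-handed (so a half turn about x gives the same grasp; the last joint's range is limited). The gripper opens to 85 mm and grips with 20 to 120 N. Pads are 22 mm wide; open, the fingers measure 114 mm over their backs; the gripper's body (76 mm by 85 mm) begins 54 mm behind the grasp point. The pads swing forward as they close: fully open they stand 13 mm farther back than shut.
Start: joints at [1.12, 0.053, 1.613, -0, 1.476, -0.119], TCP at [0.204, 0.591, 0.231] pointing down, gripper open.
Joint ranges: [-3.01, 3.01], [-1.01, 2.22], [0.06, 2.58], [-1.02, 4.17], [0.09, 2.62], [-3.14, 3.14]. Speed limits (rad/s): [2.57, 2.57, 3.14, 3.14, 3.14, 3.14].

## Interface

Orientations are given as a rotation vector (axis times angle).
In Python, from station import ctrl gives the robot as it stands.
- The arm moves only by the shell command python3 -m handwheel 'ROWS' [FORCE]. ROWS is JSON, a list of rows, each a list of 3 entries, a list of its own where there are three numbers: the finger opening in m, from 0 to 0.0854, then the shift along the tool's x, y, z in m, then the turn, a rotation vector about the tool's x, y, z in degrees. In form: [[claw, [dx, dy, dz], [ax, ay, az]], ...]. A call has 1 to 10 rows; each row shifts and turns the commanded pose from where the row before left it, along the tool's axes as they then stand; what a row does not reach is not made up. A row lasts 1/12 s, in which the tool goes at most 41.7 mm and 7.16 degrees, less where a joint would pass 70% of its speed; a pose out of reach is approached as far as the arm can. A call with a gripper value outside its range is refused whole. The fingers move at their own pace and stop on an object; FORCE is the grip in N (left out, the last holds). Time passes only in rows, so rows that do not move let the fingers close. It gives the time, the measured TCP pose, the force and the opening at its end, in the units of the state.
- ctrl.get_obs(): the state, without advancing time (a new reading comes with each control period).
- ctrl.get_image(name): name is "side" or "top"; returns the picture (384x512x3 uint8, red, green, blue); there is no depth.
- ctrl.camera_params(name): a dict with "vertical_fov" (degrees; the focal length in pixels is half the picture's height over the tangent of half this angle, whatever the lens; pixels are square), "cx", "cy" (the principal point, pixels), "rvec" (rotation vector, rad) and "tvec" (3), from world to camera coordinates, as OpenCV has them. Camera axes: x right, y down, z forward; pixel columns grow to the right and rows downward; lengths in m; the calibration is good to about 2 mm. A picture is of the moment at which its call begins. camera_params takes no time and is no camera call.
- ctrl.finish_job(): hands the job in, once; it reports no verdict.
Trained networks look in the newest picture that a camera, given by its name, has taken for a name from the list of things; names that differ only in an ending like _2 or _b are one class to them, and where a whole thing is asked for, a point or a joint stands for the part that bears it (a point fixed in the world has none). Each returns a list of dicts, best first, with "score" (0 to 1); they miss things now and then, are a little off and sometimes report something else, mostly with a low value. They report only what shows in the picture. A call takes as long as a camera call.
- ctrl.look_for(thing, camera): "box" ([centre column, centre row, width, height] in pixels, round what is visible of it).
- ctrl.silhouettes(thing, camera): "mask" (384x512 bool, what is visible of it) and "box" ([centre column, centre row, width, height] in pixels, round what is visible of it).
- ctrl.tip_of(thing, camera): "centre" ([row, column] in pixels: a listed point, or the origin of a listed thing).
The state is a dict: "t": time; "q": joint angles; "dq": joint speeds; "effort": joint torques, N m; "tool_pos": TCP position; "tool_rot": TCP orientation; "contact_force": force on the tool from outside, world axes, zero at the start; "wrist_torque": the same for the moment, N m; "opening": finger opening in m.
Only numpy, scipy, OpenCV 4.12 (cv2) and the standard library are available. Lean on these libraries where they do the work, as an engineer would, in place of code of your own. Each camera call takes 0.05 s, during which the arm holds its last target.

## Task

Lift the stout oak block out of the offcut rack, stand it on end on the work board or the bench and let go, then take it afresh and lay it gently down, broad face down and lengthways, on the open end of the work board, clear of the holdfast, and let go. Then push it along the board under the holdfast until its end butts squarely against the end stop and its long side lies flush along the batten, ready to be clamped. Do not let the block drop or topple, and leave the other offcuts, the tools and the glue where they are.

Things in the scene. Friction and masses are not known exactly. Their poses are not given: they have to be found in the camera images.
- block: The block to be fitted: plain oak, 140 long x 50 wide x 30 thick, about 150 g, the thickest and tallest of the three pieces in the rack. At the start it stands on end in one of the rack's three slots, its top 12 mm above the rack's cheeks. Origin: centre of the end it stands on at the start. Its own z runs along the 140 mm length (up at the start), x across the 30 mm thickness, y across the 50 mm width. Its 50 mm width can be spanned across the two narrow sides.
- block_center (a point): Middle of the block, 70 mm along its z from its origin.
- rack: Fixed plywood rack, 204 (its x) x 86 (its y) x 136 high; origin: centre of its underside. Slots at x = -72, 0, +72 mm, each 36 (x) x 62 (y), floor 8 mm above the bench; wood between them 45 high. Its two cheeks (136 high, inner faces at y = -31 and +31) run along the row, so pieces can be taken only by their broad faces, across x, and come straight up.
- lath: Bystander in the rack: thin oak lath, 14 x 44 x 112 high. Origin: centre of its underside.
- stick: Bystander in the rack: slim square oak stick, 24 x 24 x 118 high. Origin: centre of its underside.
- workboard: Fixed plywood board on the bench, 300 (its x) x 420 (its y) x 18 thick; origin: centre of its underside, top surface at z = 18 mm. A batten runs along its +x side, an end stop crosses its +y end, and a holdfast arches over the board near the stop. Its -y half is the open end, with nothing overhead.
- batten (a point): On the batten's pushing face (facing the board's -x), at mid height, level with the board's middle: board x = 55, y = 0, z = 26 mm. The batten is 20 wide (board x 55 to 75), runs from board y = -210 to +190, its top 16 mm above the board's surface. Axes as the board's.
- holdfast_pad (a point): Centre of the underside of the holdfast's pad (40 x 30), 50 mm above the board's surface, at board x = 31, y = 125: the 30 mm thick block passes flat beneath, a gripper does not. The black steel bar stands behind the batten at board x = 128, y = 125 and arches 160 mm high over to the pad. Axes as the board's.
- corner (a point): Inner corner where the batten's face and the end stop's face meet, on the board's surface (board x = 55, y = 170, z = 18 mm). Axes as the board's. The stop is 20 thick, 20 high, its face looks to -y, along board x = -150 to 55. The finished block's centre lies 25 mm to -x, 70 mm to -y and 15 mm above this point.
- sandblock: Bystander: cork sanding block, 36 x 75 x 30 high, on the work board's strip behind the batten, near board x = 113, y = -85. Origin: centre of its underside.
- mallet: Bystander: lying round wooden mallet along its x, 355 long, head 84 dia. x 125 at its +x end. Origin on the bench below its axis, 60 mm before the head.
- chisel: Bystander: chisel lying along its x, 245 long, up to 30 high. Origin below it, near the middle.
- glue: Bystander: upright glue bottle, 60 dia., 165 high. Origin: centre of its underside.
- tape: Bystander: tape measure, 72 x 40 x 65 high. Origin: centre of its underside.
- square: Bystander: try square lying flat, stock 115 x 30 x 16 along its x, steel blade 28 wide along its +y, ending 165 from the stock's middle line. Origin: centre of the stock's underside.

How it is judged:
By the outcome, as a careful person would: the job done as asked, in the order asked, and still so for the second after the job is handed in, with the robot touching nothing.
It also fails if it takes over 72 s, if anything falls off the work surface, if the arm or the gripper's body presses on something with over 40 N, if the wrist force passes 120 N, or if a joint passes its speed limit or range.

## Working session

There is one attempt and no reset: what is moved stays moved. The work goes in short steps, Python scripts to look and compute and a shell command to move; the robot and the scene stay as the last step left them, time stands still between calls to the robot, and variables do not carry over. Pictures are saved under pics/ and viewed, and the job is handed in when it is done.

```bash
mkdir -p pics; ls; python3 - <<'E'
from station import ctrl
import cv2
print(ctrl.get_obs())
for n in("side","top"):
    print(n,ctrl.camera_params(n))
    cv2.imwrite(f"pics/{n}0.png",ctrl.get_image(n)[:,:,::-1])
    for th in("rack","block","workboard","corner","batten","holdfast_pad","lath","stick","block_center","sandblock","glue","mallet","tape","chisel","square"):
        r=ctrl.tip_of(th,n); print(th,[(x["centre"],round(x["score"],2)) for x in r[:2]])
print(ctrl.get_obs()["t"])
E
```

```text
pics
{'t': 0.0, 'q': array([ 1.12001288e+00,  5.33627227e-02,  1.61432412e+00, -8.82826109e-06,
        1.47600502e+00, -1.18984619e-01]), 'dq': array([ 0.00166586, -0.00073581, -0.00109972,  0.00166047,  0.00020981,
        0.00095686]), 'effort': array([ 9.17788602e-04, -3.93696356e+01, -3.70175171e+01, -2.69451175e-05,
        7.23664052e-03,  8.48979852e-06]), 'tool_pos': array([0.2033032 , 0.59033552, 0.2300414 ]), 'tool_rot': array([ 0.25880777,  1.55565024, -0.26198837]), 'contact_force': array([ 0.70463005,  0.50546661, -0.18648613]), 'wrist_torque': array([ 0.00078906, -0.03686164, -0.01172975]), 'opening': 0.08558471203996793}
side {'vertical_fov': 48.22745033223276, 'cx': 255.85872095958823, 'cy': 184.44047544431564, 'rvec': array([ 2.31413157, -0.49922429,  0.21381931]), 'tvec': array([-0.43077561,  0.24257985,  1.07797715])}
rack [([297.4, 323.2], 0.71)]
block [([283.6, 341.0], 0.94)]
workboard [([180.2, 243.3], 0.84)]
corner [([141.8, 238.6], 0.85)]
batten [([170.9, 256.3], 0.77), ([299.6, 321.4], 0.25)]
holdfast_pad [([139.9, 234.3], 0.92), ([184.9, 156.5], 0.26)]
lath
[... 444 characters left out ...]
1455, 'rvec': array([ 2.00710271, -2.22045598,  0.23335441]), 'tvec': array([0.12350132, 0.53490649, 1.10668815])}
rack [([189.2, 359.0], 0.75)]
block [([172.5, 352.2], 0.51)]
workboard [([205.1, 220.0], 0.56), ([187.9, 220.4], 0.38)]
corner []
batten [([188.2, 219.1], 0.84), ([197.9, 166.1], 0.65)]
holdfast_pad [([201.7, 177.0], 0.7)]
lath [([211.4, 365.5], 0.6)]
stick [([192.4, 355.6], 0.66)]
block_center [([167.8, 357.7], 0.84), ([144.7, 334.7], 0.42)]
sandblock [([170.1, 245.7], 0.7)]
glue [([231.1, 121.0], 0.97), ([200.2, 177.3], 0.54)]
mallet [([292.9, 196.7], 0.93)]
tape [([127.5, 252.6], 0.82)]
chisel [([224.3, 328.1], 0.7)]
square [([144.0, 331.8], 0.67), ([190.8, 358.2], 0.39)]
1.6
```

```bash
python3 - <<'E'
import cv2
for n in("side","top"):
    im=cv2.imread(f"pics/{n}0.png"); cv2.imwrite(f"pics/{n}0b.png",cv2.resize(im,(800,600),interpolation=cv2.INTER_CUBIC))
E
```

```text
(no output)
```

View pics/side0b.png

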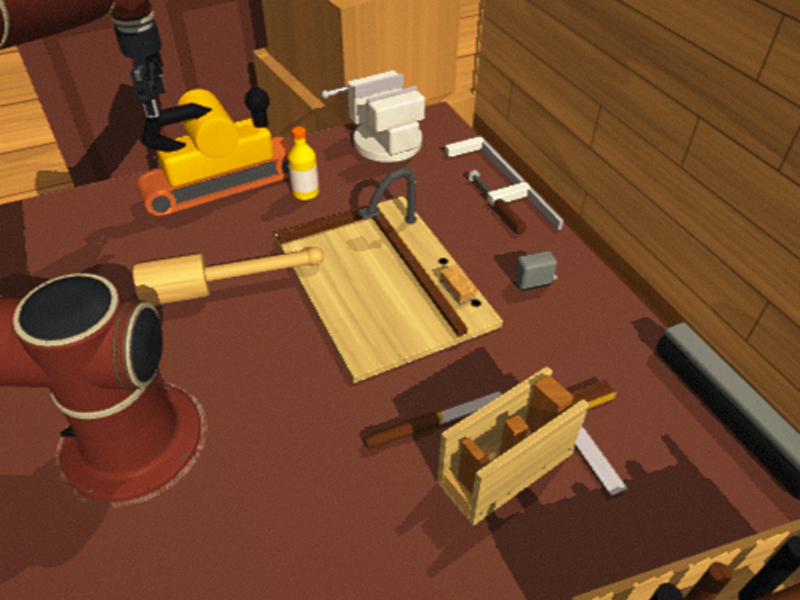

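View pics/top0b.png

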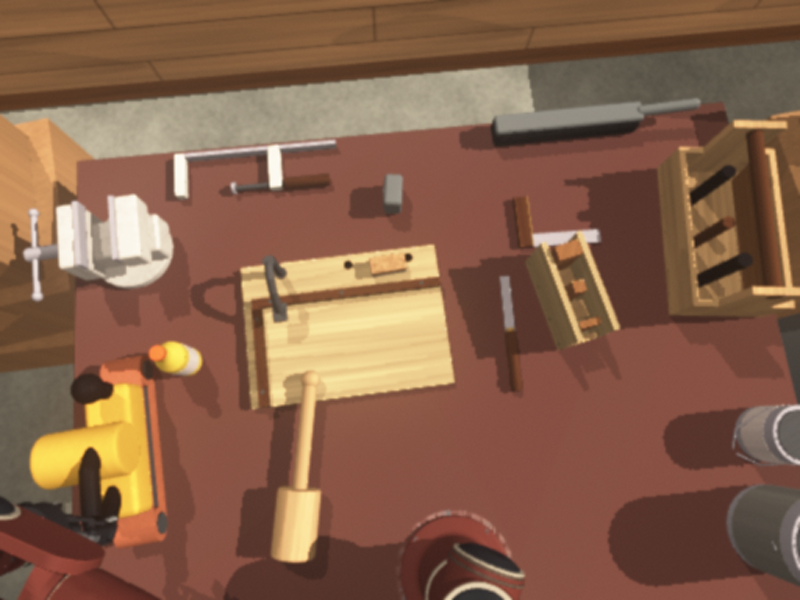

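```bash
cat > h.py <<'E'
import numpy as np,cv2
from station import ctrl
from scipy.spatial.transform import Rotation as R
def cam(n):
    p=ctrl.camera_params(n); f=192/np.tan(np.radians(p["vertical_fov"])/2)
    K=np.array([[f,0,p["cx"]],[0,f,p["cy"]],[0,0,1.]]); return K,np.array(p["rvec"]),np.array(p["tvec"])
C={n:cam(n) for n in("side","top")}
def proj(n,P):
    K,r,t=C[n]; return cv2.projectPoints(np.asarray(P,float).reshape(-1,1,3),r,t,K,None)[0].reshape(-1,2)
def back(n,uv,z):
    K,r,t=C[n]; Rm=R.from_rotvec(r).as_matrix(); d=Rm.T@np.linalg.inv(K)@np.array([uv[0],uv[1],1.]); o=-Rm.T@t
    return o+d*(z-o[2])/d[2]
def crop(src,x0,y0,w,h,out,s=None,draw=None):
    im=(cv2.imread(src) if isinstance(src,str) else src[:,:,::-1]).copy()
    s=s or min(800//w,600//h)
    c=cv2.resize(im[y0:y0+h,x0:x0+w],None,fx=s,fy=s,interpolation=cv2.INTER_CUBIC)
    for u in range((x0+9)//10*10,x0+w,10): cv2.putText(c,str(u),(int((u-x0+.5)*s),8),0,.3,(255,255,255),1); cv2.line(c,(int((u-x0+.5)*s),10),(int((u-x0+.5)*s),16),(255,255,255),1)
    for v in range((y0+9)//10*10,y0+h,10): cv2.putText(c,str(v),(0,int((v-y0+.5)*s)),0,.3,(255,255,255),1); cv2.line(c,(20,int((v-y0+.5)*s)),(26,int((v-y0+.5)*s)),(255,255,255),1)
    for pl in (draw or []):
        q=((np.asarray(pl)-[x0,y0]+.5)*s).astype(int).reshape(-1,1,2); cv2.polylines(c,[q],False,(255,0,255),1,cv2.LINE_AA)
    cv2.imwrite(out,c)
E
python3 - <<'E'
from h import *
crop("pics/side0.png",170,120,160,125,"pics/s_b.png")
crop("pics/top0.png",145,150,150,115,"pics/t_b.png")
crop("pics/side0.png",270,225,130,115,"pics/s_r.png")
crop("pics/top0.png",320,140,90,85,"pics/t_r.png")
for n in C: 
    K,r,t=C[n]; print(n,K[0,0],-R.from_rotvec(r).as_matrix().T@t)
E
```

```text
side 428.9456737588473 [ 0.14309653 -0.71324665  0.93661623]
top 361.8448579949465 [0.30491111 0.09406994 1.19344722]
```

View pics/s_b.png

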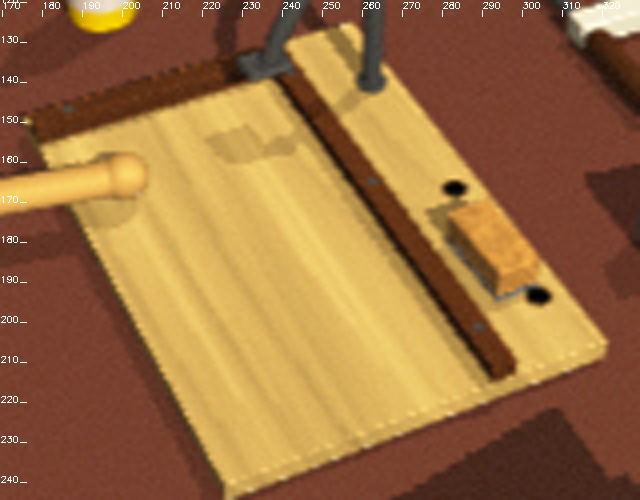

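View pics/t_b.png

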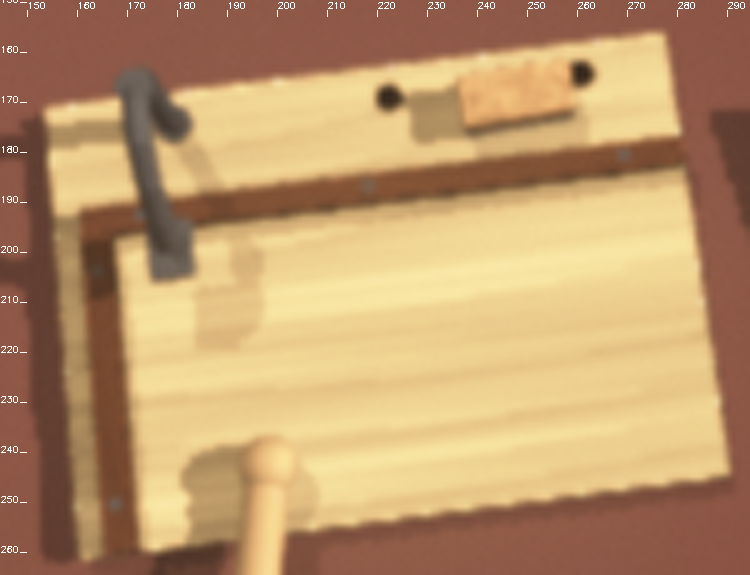

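View pics/s_r.png

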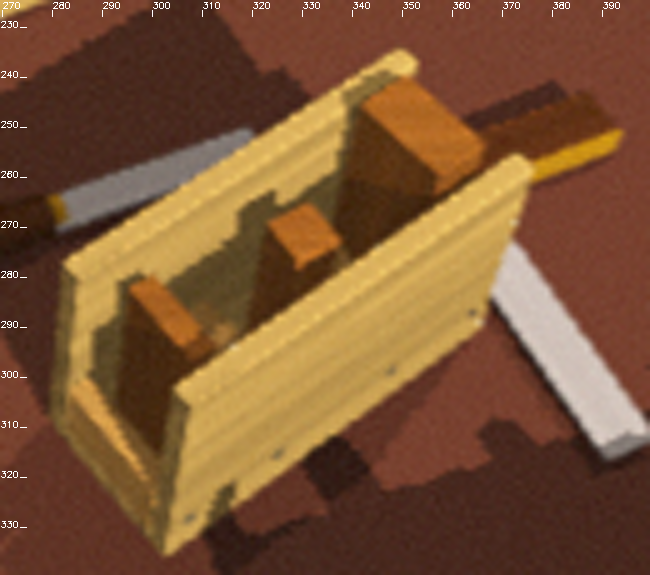

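View pics/t_r.png

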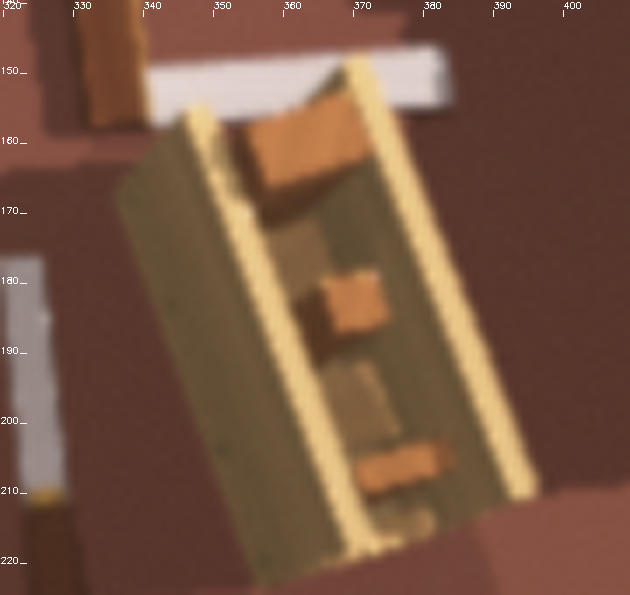

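```bash
cat >> h.py <<'E'
def T(p,P): # p=(x,y,yaw)
    c,s=np.cos(p[2]),np.sin(p[2]); P=np.atleast_2d(P); return np.c_[p[0]+c*P[:,0]-s*P[:,1],p[1]+s*P[:,0]+c*P[:,1],P[:,2]]
def fit(obs,p0):
    from scipy.optimize import least_squares
    f=lambda p:np.concatenate([(proj(n,T(p,np.array([a for a,_ in l])/1000))-np.array([b for _,b in l])).ravel() for n,l in obs.items()])
    r=least_squares(f,p0,loss="soft_l1"); return r.x,r.fun.reshape(-1,2)
E
python3 - <<'E'
from h import *
t=[((150,210,18),(153.5,171)),((150,-210,18),(277.5,155.9)),((-150,-210,18),(290.5,244.5)),((-150,210,18),(161.5,261.5))]
s=[((-150,-210,18),(225.8,241.5)),((150,-210,18),(321.3,205.8)),((150,210,18),(257,125.8)),((-150,210,18),(177,149.5))]
for o in({"top":t},{"side":s},{"top":t,"side":s}):
    p,f=fit(o,[.5,.2,0]); print(p.round(4),f.round(1).tolist())
# rack: cheeks tops z136, y=±43 outer, x=±102
t=[((102,43,136),(345.2,154.7)),((102,-43,136),(370.5,147)),((-102,-43,136),(396.5,210)),((-102,43,136),(368.7,218.5)),((102,43,0),(335,166)),((-102,43,0),(356,223))]
s=[((102,43,136),(350,234.5)),((102,-43,136),(375.8,258)),((-102,-43,136),(305,303)),((-102,43,136),(283,277)),((-102,-43,0),(302.5,334.5)),((102,-43,0),(365,288))]
for yaw in(0,):
  for o in({"top":t},{"side":s},{"top":t,"side":s}):
    p,f=fit(o,[.55,-.1,yaw]); print(p.round(4),f.round(1).tolist())
E
```

```text
[0.5104 0.1735 0.0285] [[0.3, 0.3], [0.0, -0.1], [0.4, -0.2], [-0.8, -0.0]]
[0.5097 0.1691 0.0237] [[-0.1, 0.2], [0.3, -0.1], [0.8, -0.3], [-1.2, -0.1]]
[0.5101 0.1716 0.0269] [[0.9, 0.2], [0.6, 0.1], [0.9, -0.0], [-0.3, -0.1], [0.0, -0.5], [0.1, -0.9], [0.3, -0.8], [-1.4, -0.5]]
[ 0.5215 -0.2871  0.1975] [[-0.2, -0.1], [0.8, -0.2], [-0.4, -0.4], [0.2, -0.4], [-0.1, 0.8], [-0.2, 0.6]]
[ 0.5218 -0.2881  0.1885] [[-0.3, -1.6], [0.6, -0.5], [2.1, 1.5], [-1.4, -1.8], [-0.7, 0.2], [0.2, 1.6]]
[ 0.5218 -0.2876  0.1927] [[0.1, -0.3], [1.1, -0.3], [-0.3, -0.4], [0.2, -0.5], [0.2, 0.7], [-0.2, 0.5], [-0.6, -1.8], [0.4, -0.9], [2.2, 1.4], [-1.4, -1.7], [-0.6, 0.2], [0.1, 1.3]]
```

```bash
cat >> h.py <<'E'
PB=np.array([.5101,.1716,.0272]); PR=np.array([.5217,-.2874,.195])
def boxl(x0,x1,y0,y1,z0,z1):
    a=[(x0,y0),(x1,y0),(x1,y1),(x0,y1),(x0,y0)]
    return [[(x,y,z0) for x,y in a],[(x,y,z1) for x,y in a]]+[[(x,y,z0),(x,y,z1)] for x,y in a[:4]]
def ov(n,p,boxes): return [proj(n,T(p,np.array(l)/1000)) for b in boxes for l in boxl(*b)]
E
python3 - <<'E'
from h import *
b=[(-150,150,-210,210,18,18),(55,75,-210,190,18,34),(-150,55,170,190,18,38),(11,51,110,140,68,68)]
r=[(-102,102,-43,43,0,136),(-102,102,-31,31,136,136),(57,87,-25,25,8,148)]
crop("pics/side0.png",170,120,160,125,"pics/s_b1.png",draw=ov("side",PB,b))
crop("pics/top0.png",145,150,150,115,"pics/t_b1.png",draw=ov("top",PB,b))
crop("pics/side0.png",270,225,130,115,"pics/s_r1.png",draw=ov("side",PR,r))
crop("pics/top0.png",320,140,90,85,"pics/t_r1.png",draw=ov("top",PR,r))
E
```

```text
(no output)
```

View pics/s_b1.png

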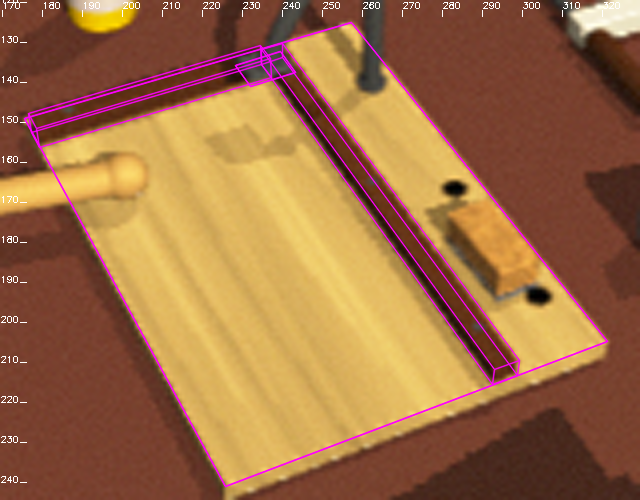

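View pics/t_b1.png

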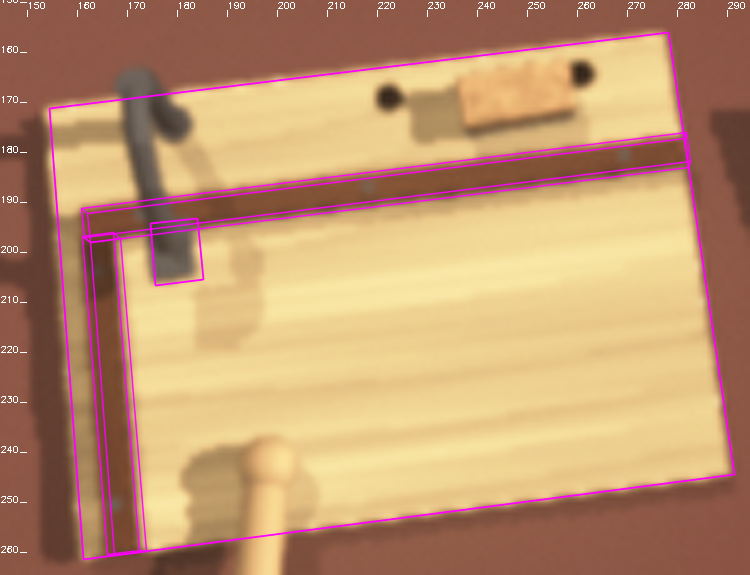

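View pics/s_r1.png

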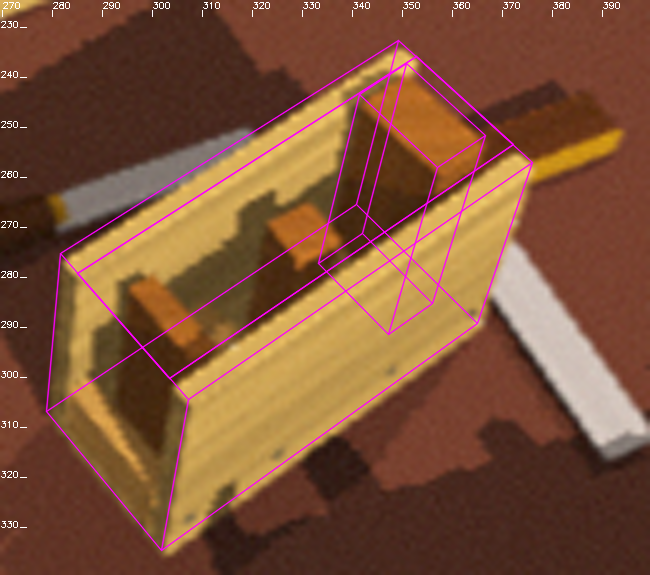

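View pics/t_r1.png

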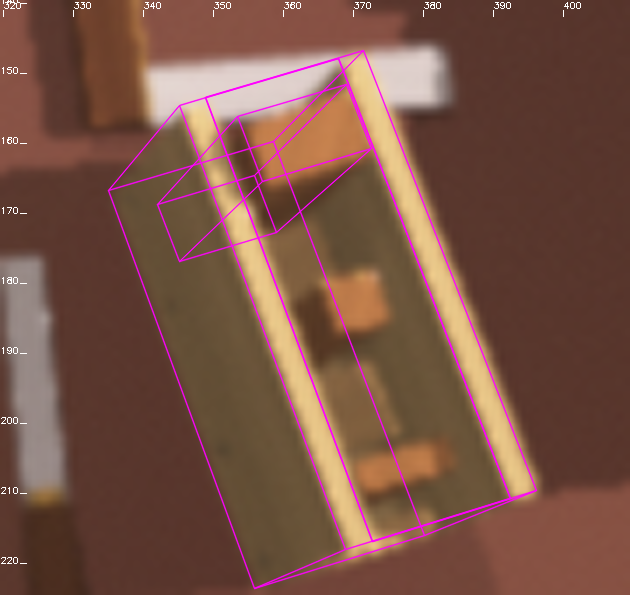

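```bash
cat >> h.py <<'E'
def st():
    o=ctrl.get_obs(); return o,np.array(o["tool_pos"]),R.from_rotvec(o["tool_rot"])
def show():
    o,p,r=st(); M=r.as_matrix(); print("t",round(o["t"],2),"q",np.round(o["q"],3),"p",p.round(4),"open",round(o["opening"],4),"F",np.round(o["contact_force"],1)); print("x",M[:,0].round(3),"y",M[:,1].round(3),"z",M[:,2].round(3))
    c,s=np.cos(PB[2]),np.sin(PB[2]); d=p[:2]-PB[:2]; print("board mm",round((c*d[0]+s*d[1])*1e3,1),round((-s*d[0]+c*d[1])*1e3,1),"yaw rel board",np.degrees(np.arctan2(M[1,1],M[0,1])-PB[2]).round(2))
def plan(tp,ty=None,tx=(0,0,-1)):
    """tool-frame shift & rotvec(deg) from present to target pos, tool y dir ty, tool x dir tx"""
    o,p,r=st()
    d=r.inv().apply(np.array(tp)-p); print("shift mm (tool axes)",(d*1e3).round(1),"norm",np.linalg.norm(d*1e3).round(0))
    if ty is not None:
        x=np.array(tx,float);x/=np.linalg.norm(x); y=np.array(ty,float); y-=x*(x@y); y/=np.linalg.norm(y)
        Tg=R.from_matrix(np.c_[x,y,np.cross(x,y)]); rv=(r.inv()*Tg).as_rotvec(degrees=True); print("rot deg tool",rv.round(2),"norm",np.linalg.norm(rv).round(1))
E
python3 - <<'E'
from h import *
show(); a=PR[2]
c=T(PR,[[.071,0,0]])[0]; print(c)
for s in(1,-1): plan([c[0],c[1],.28],[s*np.cos(a),s*np.sin(a),0])
E
```

```text
t 1.6 q [ 1.12   0.053  1.613 -0.     1.476 -0.119] p [0.2036 0.5909 0.2313] open 0.0856 F [0.  0.4 0.2]
x [ 0.  0. -1.] y [0.326 0.945 0.   ] z [ 0.945 -0.326  0.   ]
board mm -295.0 427.5 yaw rel board 69.43
[ 0.59135438 -0.27364258  0.        ]
shift mm (tool axes) [ -48.7 -691.1  648.2] norm 949.0
rot deg tool [59.82  0.   -0.  ] norm 59.8
shift mm (tool axes) [ -48.7 -691.1  648.2] norm 949.0
rot deg tool [-120.18    0.      0.  ] norm 120.2
```

```bash
python3 -m handwheel '[[0.054,[-0.03,-0.005,0.005],[0,0,0]],[0.054,[-0.015,-0.025,0.024],[0,0,0]],[0.054,[0,-0.028,0.026],[0,0,0]],[0.054,[0,-0.028,0.026],[0,0,0]],[0.054,[0,-0.028,0.026],[0,0,0]],[0.054,[0,-0.028,0.026],[0,0,0]],[0.054,[0,-0.028,0.026],[0,0,0]],[0.054,[0,-0.028,0.026],[0,0,0]],[0.054,[0,-0.028,0.026],[0,0,0]],[0.054,[0,-0.028,0.026],[0,0,0]]]' 40
python3 -m handwheel '[[0.054,[0,-0.028,0.026],[0,0,0]],[0.054,[0,-0.028,0.026],[0,0,0]],[0.054,[0,-0.028,0.026],[0,0,0]],[0.054,[0,-0.028,0.026],[0,0,0]],[0.054,[0,-0.028,0.026],[0,0,0]],[0.054,[0,-0.028,0.026],[0,0,0]],[0.054,[0,-0.028,0.026],[0,0,0]],[0.054,[0,-0.028,0.026],[0,0,0]],[0.054,[0,-0.028,0.026],[0,0,0]],[0.054,[0,-0.028,0.026],[0,0,0]]]'
python3 -c "
from h import *
show(); a=PR[2];c=T(PR,[[.071,0,0]])[0]
plan([c[0],c[1],.28],[np.cos(a),np.sin(a),0])"
```

```text
t: 2.43
tool_pos: [0.3452, 0.2719, 0.2766]
tool_rot: [0.26, 1.554, -0.259]
contact_force: [1.0, 0.6, -0.1]
opening: 0.054
t: 3.27
tool_pos: [0.4999, -0.0779, 0.2766]
tool_rot: [0.261, 1.554, -0.261]
contact_force: [1.0, 0.1, 0.3]
opening: 0.054
t 3.27 q [-0.302 -0.261  1.829  0.     1.573 -1.54 ] p [ 0.4999 -0.0779  0.2766] open 0.054 F [1.  0.1 0.3]
x [ 0.001 -0.    -1.   ] y [0.326 0.945 0.   ] z [ 0.945 -0.326  0.001]
board mm -16.9 -249.2 yaw rel board 69.4
shift mm (tool axes) [  -3.3 -155.2  150.3] norm 216.0
rot deg tool [ 5.979e+01  4.000e-02 -3.000e-02] norm 59.8
```

```bash
python3 -m handwheel '[[0.054,[0,-0.026,0.025],[0,0,0]],[0.054,[0,-0.026,0.025],[0,0,0]],[0.054,[0,-0.026,0.025],[0,0,0]],[0.054,[0,-0.026,0.025],[0,0,0]],[0.054,[0,-0.026,0.025],[0,0,0]],[0.054,[-0.003,-0.025,0.025],[0,0,0]],[0.054,[0,0,0],[7,0,0]],[0.054,[0,0,0],[7,0,0]],[0.054,[0,0,0],[7,0,0]],[0.054,[0,0,0],[7,0,0]]]'
python3 -m handwheel '[[0.054,[0,0,0],[7,0,0]],[0.054,[0,0,0],[7,0,0]],[0.054,[0,0,0],[7,0,0]],[0.054,[0,0,0],[7,0,0]],[0.054,[0,0,0],[3.8,0,0]],[0.054,[0,0,0],[0,0,0]]]'
python3 - <<'E'
from h import *
show(); a=PR[2];c=T(PR,[[.071,0,0]])[0]
plan([c[0],c[1],.28],[np.cos(a),np.sin(a),0])
for n in C:
    im=ctrl.get_image(n); o,p,r=st()
    l=[proj(n,[[p[0],p[1],z] for z in(p[2],.148)])]
    if n=="side": crop(im,270,150,130,150,"pics/s2.png",s=4,draw=l)
    else: crop(im,310,100,110,130,"pics/t2.png",draw=l)
E
```

```text
t: 4.1
tool_pos: [0.5909, -0.2717, 0.279]
tool_rot: [0.646, 1.473, -0.646]
contact_force: [-0.2, -0.5, 0.5]
opening: 0.0541
t: 4.6
tool_pos: [0.5909, -0.2713, 0.2793]
tool_rot: [1.065, 1.295, -1.065]
contact_force: [0.7, -0.3, 0.9]
opening: 0.054
t 4.6 q [-0.545  0.088  1.497  0.     1.557 -0.739] p [ 0.5909 -0.2713  0.2793] open 0.054 F [ 0.7 -0.3  0.9]
x [-0.  0. -1.] y [ 0.981  0.193 -0.   ] z [ 0.193 -0.981 -0.   ]
board mm 68.7 -444.9 yaw rel board 9.57
shift mm (tool axes) [-0.7  0.   2.4] norm 3.0
rot deg tool [-0.04 -0.    0.  ] norm 0.0
```

View pics/s2.png

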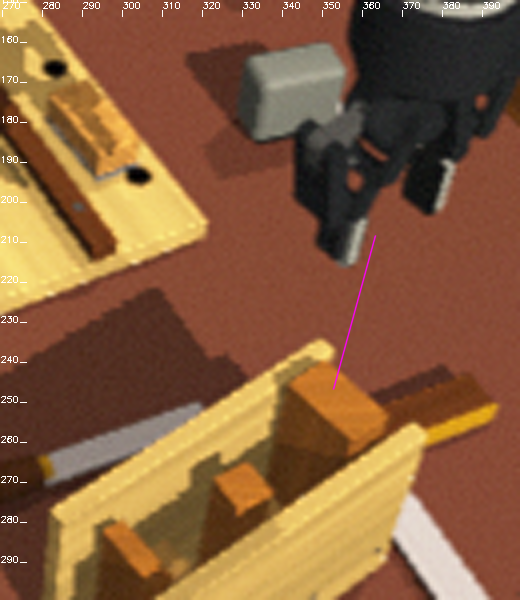

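View pics/t2.png

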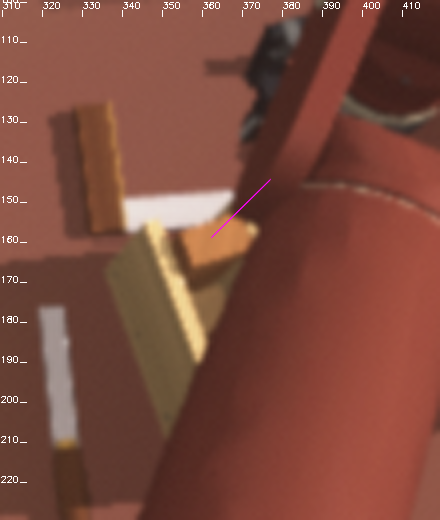

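```bash
python3 - <<'E'
from h import *
t=np.mean([(354,157.5),(369,152),(373,161),(358.5,166.5)],0); s=np.mean([(348,239.5),(365,254),(356,263),(340,246)],0)
print(t,s,back("top",t,.148),back("side",s,.148), back("side",s-[0,1.2],.148))
# refined: fit block top
o={"top":[((15,25,148),(354,157.5)),((15,-25,148),(369,152)),((-15,-25,148),(373,161)),((-15,25,148),(358.5,166.5))],"side":[((15,25,148),(348,239.5)),((15,-25,148),(365,254)),((-15,-25,148),(356,263)),((-15,25,148),(340,246))]}
for k in o: p,f=fit({k:o[k]},[.59,-.27,.19]); print(k,p.round(4),f.round(1).tolist())
E
```

```text
[363.625 159.25 ] [352.25  250.625] [ 0.5896419  -0.27496352  0.148     ] [ 0.58402138 -0.27938042  0.148     ] [ 0.58587827 -0.27657535  0.148     ]
top [ 0.5897 -0.275   0.2651] [[-0.0, 0.1], [0.1, -0.1], [0.3, -0.2], [-0.4, 0.1]]
side [ 0.5844 -0.2784  0.2408] [[0.6, 0.5], [0.1, 0.1], [-0.1, -2.1], [-0.5, 0.5]]
```

```bash
python3 - <<'E'
from h import *
plan([.588,-.2755,.093],[np.cos(.21),np.sin(.21),0])
E
```

```text
shift mm (tool axes) [186.3  -3.6   3.6] norm 186.0
rot deg tool [-0.73 -0.   -0.  ] norm 0.7
```

```bash
python3 -m handwheel '[[0.054,[0.02,-0.0036,0.0036],[-0.7,0,0]],[0.054,[0.04,0,0],[0,0,0]],[0.054,[0.035,0,0],[0,0,0]],[0.054,[0.02,0,0],[0,0,0]],[0.054,[0.02,0,0],[0,0,0]],[0.054,[0.02,0,0],[0,0,0]],[0.054,[0.02,0,0],[0,0,0]],[0.054,[0.011,0,0],[0,0,0]],[0.054,[0,0,0],[0,0,0]]]'
python3 - <<'E'
from h import *
show()
im=ctrl.get_image("side"); crop(im,270,150,130,150,"pics/s3.png",s=4)
E
```

```text
t: 5.45
tool_pos: [0.586, -0.2743, 0.0896]
tool_rot: [1.055, 1.307, -1.056]
contact_force: [-0.6, 0.4, 0.5]
opening: 0.0538
t 5.45 q [-0.553  0.228  1.665 -0.     1.254 -0.761] p [ 0.586  -0.2743  0.0896] open 0.0538 F [-0.6  0.4  0.5]
x [-0.005  0.003 -1.   ] y [ 0.978  0.207 -0.005] z [ 0.207 -0.978 -0.004]
board mm 63.8 -447.8 yaw rel board 10.38
```

View pics/s3.png

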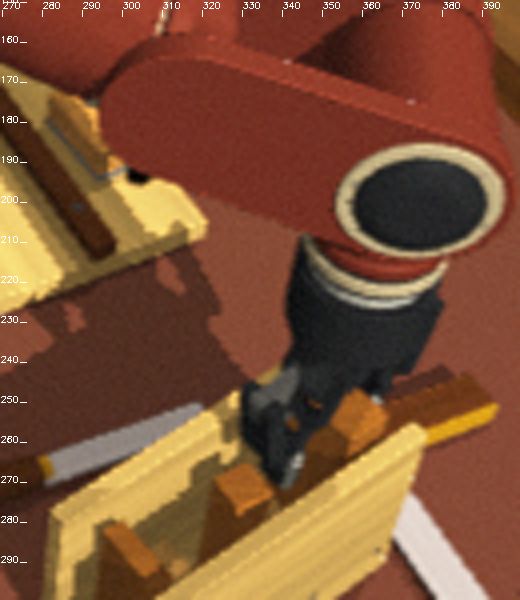

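```bash
python3 -m handwheel '[[0.02,[0,0,0],[0,0,0]],[0.02,[0,0,0],[0,0,0]],[0.02,[0,0,0],[0,0,0]],[0.02,[0,0,0],[0,0,0]],[0.02,[0,0,0],[0,0,0]],[0.02,[0,0,0],[0,0,0]]]' 40
python3 -m handwheel '[[0.02,[-0.01,0,0],[0,0,0]],[0.02,[-0.015,0,0],[0,0,0]],[0.02,[-0.015,0,0],[0,0,0]],[0.02,[0,0,0],[0,0,0]]]'
python3 - <<'E'
from h import *
show()
im=ctrl.get_image("side"); crop(im,270,150,130,150,"pics/s4.png",s=4)
E
```

```text
t: 6.0
tool_pos: [0.5891, -0.2762, 0.0955]
tool_rot: [1.055, 1.297, -1.054]
contact_force: [-0.7, -0.8, 6.2]
opening: 0.0294
t: 6.33
tool_pos: [0.5897, -0.2768, 0.1384]
tool_rot: [1.054, 1.294, -1.054]
contact_force: [0.0, -0.2, -1.3]
opening: 0.0293
t 6.33 q [-5.530e-01  1.810e-01  1.633e+00 -1.000e-03  1.322e+00 -7.600e-01] p [ 0.5897 -0.2768  0.1384] open 0.0293 F [ 0.  -0.2 -1.3]
x [ 0.005 -0.004 -1.   ] y [0.978 0.206 0.004] z [ 0.206 -0.978  0.005]
board mm 67.4 -450.4 yaw rel board 10.35
```

View pics/s4.png

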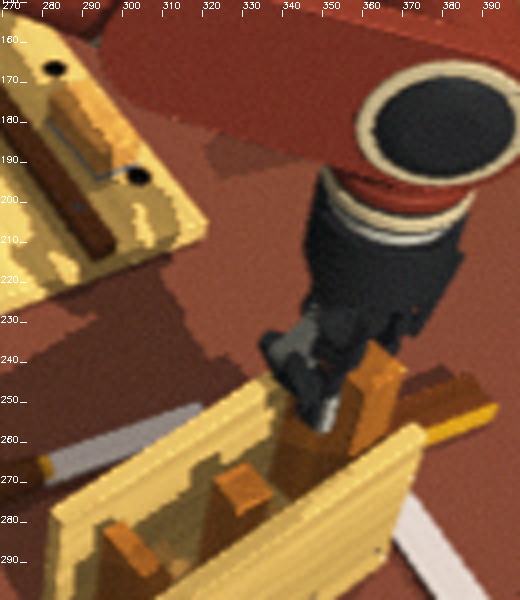

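```bash
python3 - <<'E'
from h import *
b=PB[2]
g=T(PB,[[-.06,0,0]])[0];print(g)
plan([g[0],g[1],.275],[-np.sin(b),np.cos(b),0])
E
```

```text
[0.45012219 0.1699682  0.        ]
shift mm (tool axes) [-140.1  -43.6 -465.1] norm 488.0
rot deg tool [-7.965e+01  2.900e-01  3.000e-02] norm 79.7
```

```bash
python3 -m handwheel '[[0.02,[-0.02,0,0],[0,0,0]],[0.02,[-0.03,0,0],[0,0,0]],[0.02,[-0.03,0,0],[0,0,0]],[0.02,[-0.03,0,0],[0,0,0]],[0.02,[-0.03,0,-0.01],[0,0,0]],[0.02,[0,-0.003,-0.025],[0,0,0]],[0.02,[0,-0.003,-0.03],[0,0,0]],[0.02,[0,-0.003,-0.03],[0,0,0]],[0.02,[0,-0.003,-0.03],[0,0,0]],[0.02,[0,-0.003,-0.03],[0,0,0]]]'
python3 -m handwheel '[[0.02,[0,-0.003,-0.03],[0,0,0]],[0.02,[0,-0.003,-0.03],[0,0,0]],[0.02,[0,-0.003,-0.03],[0,0,0]],[0.02,[0,-0.003,-0.03],[0,0,0]],[0.02,[0,-0.003,-0.03],[0,0,0]],[0.02,[0,-0.003,-0.03],[0,0,0]],[0.02,[0,-0.003,-0.03],[0,0,0]],[0.02,[0,-0.003,-0.03],[0,0,0]],[0.02,[0,-0.003,-0.03],[0,0,0]],[0.02,[0,-0.003,-0.02],[0,0,0]]]'
python3 -m handwheel '[[0.02,[0,0,0],[-5,0,0]],[0.02,[0,0,0],[-7,0,0]],[0.02,[0,0,0],[-7,0,0]],[0.02,[0,0,0],[-7,0,0]],[0.02,[0,0,0],[-7,0,0]],[0.02,[0,0,0],[-7,0,0]],[0.02,[0,0,0],[-7,0,0]],[0.02,[0,0,0],[-7,0,0]],[0.02,[0,0,0],[-7,0,0]],[0.02,[0,0,0],[-7,0,0]]]'
python3 -m handwheel '[[0.02,[0,0,0],[-7,0,0]],[0.02,[0,0,0],[-4.6,0,0]],[0.02,[0,0,0],[0,0,0]]]'
python3 - <<'E'
from h import *
show()
b=PB[2]
g=T(PB,[[-.06,0,0]])[0]
plan([g[0],g[1],.14],[-np.sin(b),np.cos(b),0])
for n in C: cv2.imwrite(f"pics/{n}5.png",ctrl.get_image(n)[:,:,::-1])
E
```

```text
t: 7.22
tool_pos: [0.54, -0.1258, 0.2726]
tool_rot: [1.055, 1.302, -1.057]
contact_force: [0.5, 0.9, -1.1]
opening: 0.0297
t: 8.05
tool_pos: [0.4507, 0.1523, 0.2728]
tool_rot: [1.053, 1.302, -1.055]
contact_force: [0.3, 0.2, -1.5]
opening: 0.0294
t: 8.88
tool_pos: [0.4517, 0.1502, 0.2727]
tool_rot: [0.133, 1.568, -0.135]
contact_force: [0.4, -0.4, -2.3]
opening: 0.0298
t: 9.13
tool_pos: [0.4517, 0.1503, 0.2727]
tool_rot: [-0.022, 1.572, 0.02]
contact_force: [0.2, -0.4, -1.5]
opening: 0.0298
t 9.13 q [ 1.650e-01 -3.350e-01  1.894e+00 -1.000e-03  1.584e+00 -1.433e+00] p [0.4517 0.1503 0.2727] open 0.0298 F [ 0.2 -0.4 -1.5]
x [-0.002 -0.001 -1.   ] y [-0.027  1.    -0.001] z [ 1.     0.027 -0.002]
board mm -58.9 -19.8 yaw rel board 89.99
shift mm (tool axes) [132.7  19.9  -0.8] norm 134.0
rot deg tool [-0.01 -0.1   0.06] norm 0.1
```

View pics/side5.png

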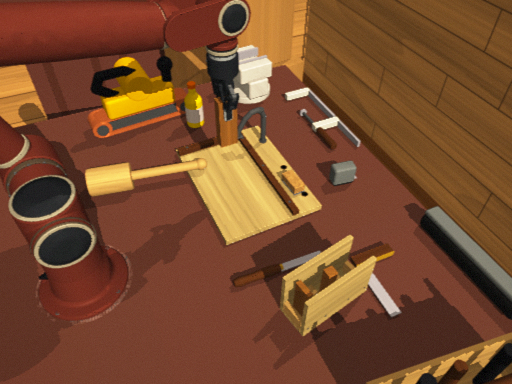

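View pics/top5.png

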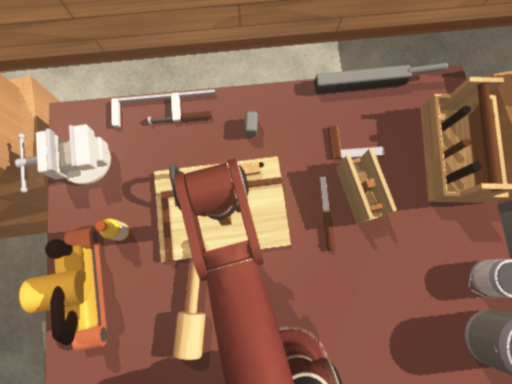

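```bash
python3 -m handwheel '[[0.02,[0.02,0,0],[0,0,0]],[0.02,[0.03,0,0],[0,0,0]],[0.02,[0.03,0,0],[0,0,0]],[0.02,[0.03,0,0],[0,0,0]],[0.02,[0.025,0,0],[0,0,0]],[0.02,[0.015,0,0],[0,0,0]],[0.02,[0,0,0],[0,0,0]]]'
python3 - <<'E'
from h import *
show(); crop(ctrl.get_image("side"),170,60,120,150,"pics/s6.png",s=4)
E
```

```text
t: 9.82
tool_pos: [0.4489, 0.1499, 0.1185]
tool_rot: [-0.02, 1.58, 0.018]
contact_force: [-0.9, 0.7, -2.7]
opening: 0.0292
t 9.82 q [ 0.165 -0.216  2.06  -0.     1.307 -1.43 ] p [0.4489 0.1499 0.1185] open 0.0292 F [-0.9  0.7 -2.7]
x [-0.009 -0.002 -1.   ] y [-0.024  1.    -0.002] z [ 1.     0.024 -0.009]
board mm -61.8 -20.0 yaw rel board 89.83
```

View pics/s6.png

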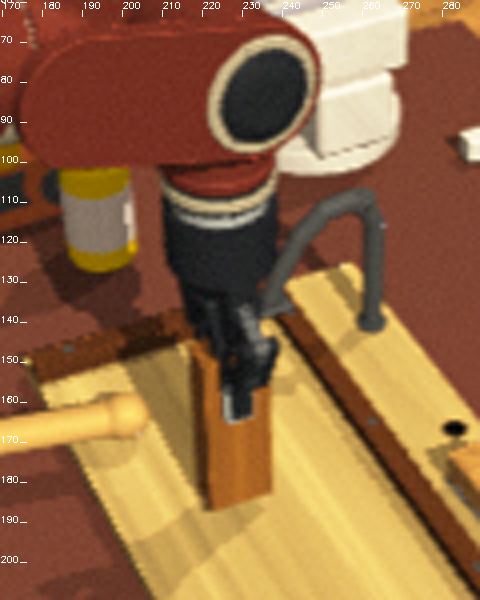

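Block hangs upright, its lower end near (220,186), still some 10 mm above the board. Lower slowly.

```bash
python3 -m handwheel '[[0.02,[0.003,0,0],[0,0,0]],[0.02,[0.003,0,0],[0,0,0]],[0.02,[0.002,0,0],[0,0,0]],[0.02,[0,0,0],[0,0,0]]]'
python3 -m handwheel '[[0.02,[0.002,0,0],[0,0,0]],[0.02,[0,0,0],[0,0,0]],[0.02,[0,0,0],[0,0,0]]]'
python3 -m handwheel '[[0.02,[0.001,0,0],[0,0,0]],[0.02,[0,0,0],[0,0,0]],[0.02,[0,0,0],[0,0,0]]]'
```

```text
t: 10.2
tool_pos: [0.4528, 0.1507, 0.116]
tool_rot: [-0.02, 1.569, 0.02]
contact_force: [-0.6, -0.4, -1.5]
opening: 0.0299
t: 10.45
tool_pos: [0.4524, 0.1507, 0.1135]
tool_rot: [-0.02, 1.57, 0.02]
contact_force: [0.4, 0.2, -2.3]
opening: 0.0296
t: 10.7
tool_pos: [0.4523, 0.1507, 0.1123]
tool_rot: [-0.02, 1.571, 0.02]
contact_force: [-0.5, -1.0, -2.3]
opening: 0.0294
```

```bash
python3 -m handwheel '[[0.02,[0.002,0,0],[0,0,0]],[0.02,[0,0,0],[0,0,0]],[0.02,[0.002,0,0],[0,0,0]],[0.02,[0,0,0],[0,0,0]]]'
python3 -m handwheel '[[0.02,[0.0015,0,0],[0,0,0]],[0.02,[0,0,0],[0,0,0]]]'
python3 -m handwheel '[[0.02,[0.001,0,0],[0,0,0]],[0.02,[0,0,0],[0,0,0]]]'
python3 -m handwheel '[[0.02,[0.001,0,0],[0,0,0]],[0.02,[0,0,0],[0,0,0]]]'
```

```text
t: 11.03
tool_pos: [0.452, 0.1506, 0.1078]
tool_rot: [-0.02, 1.571, 0.02]
contact_force: [0.9, 0.3, -1.6]
opening: 0.03
t: 11.2
tool_pos: [0.4521, 0.1506, 0.1065]
tool_rot: [-0.021, 1.571, 0.02]
contact_force: [-0.1, -0.6, -2.7]
opening: 0.0296
t: 11.37
tool_pos: [0.4522, 0.1506, 0.1056]
tool_rot: [-0.02, 1.571, 0.02]
contact_force: [-0.4, 0.4, -2.1]
opening: 0.0295
t: 11.53
tool_pos: [0.4527, 0.1507, 0.1055]
tool_rot: [-0.021, 1.57, 0.02]
contact_force: [-1.0, -0.6, 2.1]
opening: 0.0297
```

```bash
python3 -m handwheel '[[0.034,[0,0,0],[0,0,0]],[0.045,[0,0,0],[0,0,0]],[0.056,[0,0,0],[0,0,0]],[0.056,[0,0,0],[0,0,0]],[0.056,[0,0,0],[0,0,0]]]'
python3 -m handwheel '[[0.056,[-0.02,0,0],[0,0,0]],[0.056,[-0.03,0,0],[0,0,0]],[0.056,[-0.03,0,0],[0,0,0]],[0.056,[-0.03,0,0],[0,0,0]],[0.056,[-0.03,0,0],[0,0,0]],[0.056,[0,0,0],[0,0,0]]]'
python3 - <<'E'
from h import *
show()
for n in C: cv2.imwrite(f"pics/{n}7.png",ctrl.get_image(n)[:,:,::-1])
crop("pics/side7.png",170,60,120,150,"pics/s7.png",s=4)
E
```

```text
t: 11.95
tool_pos: [0.4523, 0.1507, 0.1048]
tool_rot: [-0.02, 1.571, 0.02]
contact_force: [-0.5, -0.5, -0.1]
opening: 0.056
t: 12.45
tool_pos: [0.4555, 0.1512, 0.2526]
tool_rot: [-0.019, 1.558, 0.022]
contact_force: [0.5, 0.6, 0.7]
opening: 0.0561
t 12.45 q [ 0.165 -0.327  1.921  0.     1.535 -1.432] p [0.4555 0.1512 0.2526] open 0.0561 F [0.5 0.6 0.7]
x [ 0.012  0.002 -1.   ] y [-0.026  1.     0.002] z [1.    0.026 0.012]
board mm -55.1 -18.9 yaw rel board 89.93
```

View pics/s7.png

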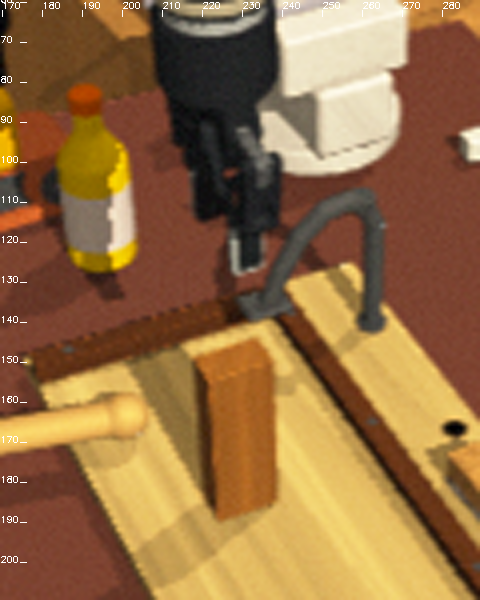

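View pics/top7.png

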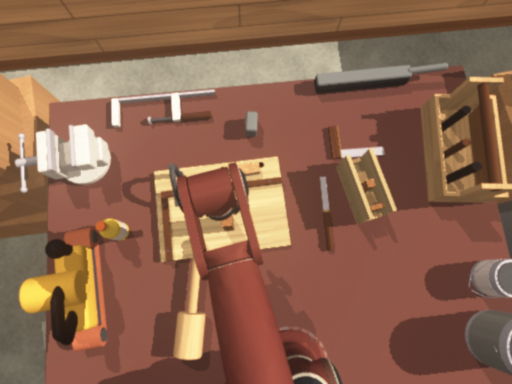

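```bash
python3 - <<'E'
from h import *
# block frame here: width (50) along board x, thickness (30) along board y
# side img corners: front-face(-y face): bottom-left, bottom-right, top-right, top-left(front)
for q in[np.array([.4523,.1507,.0272])]:
    B=[(-25,25,-15,15,18,158)]
    crop("pics/side7.png",170,120,120,90,"pics/s7b.png",s=6,draw=ov("side",q,B))
    crop("pics/top7.png",190,170,80,80,"pics/t7b.png",s=7,draw=ov("top",q,B))
E
```

```text
(no output)
```

View pics/s7b.png

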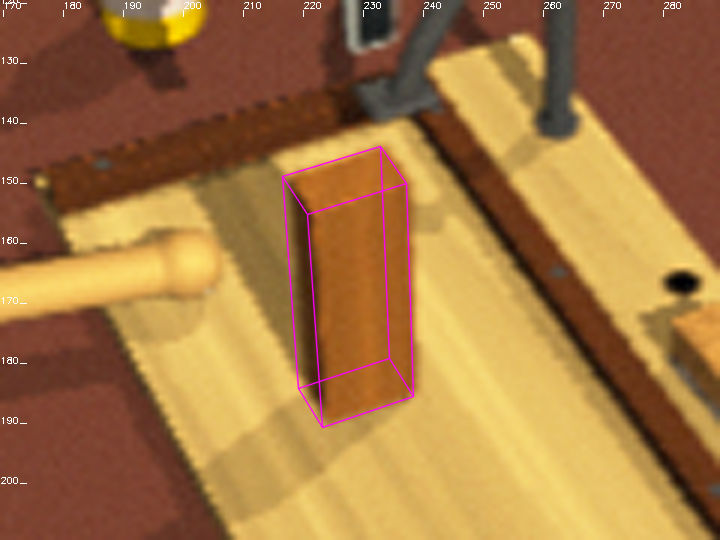

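View pics/t7b.png

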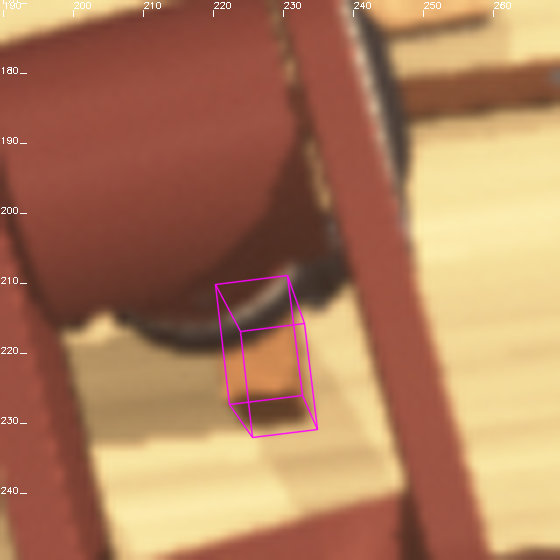

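```bash
python3 -m handwheel '[[0.056,[0,-0.02,0],[0,0,0]],[0.056,[0,-0.03,0],[3,0,0]],[0.056,[0,-0.03,0],[0,0,0]],[0.056,[0,-0.025,0],[0,0,0]],[0.06,[0,0,0],[7,0,0]],[0.06,[0,0,0],[7,0,0]],[0.06,[0,0,0],[7,0,0]],[0.06,[0,0,0],[7,0,0]],[0.065,[0,0,0],[7,0,0]],[0.065,[0,0,0],[7,0,0]]]'
python3 -m handwheel '[[0.065,[0,0,0],[7,0,0]],[0.065,[0,0,0],[7,0,0]],[0.065,[0,0,0],[7,0,0]],[0.065,[0,0,0],[7,0,0]],[0.065,[0,0,0],[7,0,0]],[0.065,[0,0,0],[7,0,0]],[0.065,[0,0,0],[3,0,0]],[0.065,[0,0,0],[0,7,0]],[0.065,[0,0,0],[0,7,0]],[0.065,[0,0,0],[0,0,0]]]'
python3 -c "
from h import *
show()"
```

```text
t: 13.38
tool_pos: [0.4511, 0.0457, 0.2423]
tool_rot: [0.598, 1.49, -0.6]
contact_force: [0.5, -0.3, 0.1]
opening: 0.0651
t: 14.22
tool_pos: [0.4512, 0.0437, 0.2418]
tool_rot: [1.369, 1.404, -1.072]
contact_force: [-0.5, 0.5, -0.3]
opening: 0.0649
t 14.22 q [-0.218 -0.376  1.99   0.239  1.592 -0.242] p [0.4512 0.0437 0.2418] open 0.0649 F [-0.5  0.5 -0.3]
x [-0.01   0.245 -0.97 ] y [ 1.     0.021 -0.005] z [ 0.02  -0.969 -0.245]
board mm -62.4 -126.2 yaw rel board -0.33
```

```bash
python3 -m handwheel '[[0.065,[0,0,0],[0,7,0]],[0.065,[0,0,0],[0,7,0]],[0.065,[0,0,0],[0,7,0]],[0.065,[0,0,0],[0,7,0]],[0.065,[0,0,0],[0,7,0]],[0.065,[0,0,0],[0,7,0]],[0.065,[0,0,0],[0,7,0]],[0.065,[0,0,0],[0,2,0]],[0.065,[0,0,0],[0,0,0]]]'
python3 - <<'E'
from h import *
show(); b=PB[2]
plan([.454,.0795,.135],[np.cos(b),np.sin(b),0],[-np.sin(b)*.906,np.cos(b)*.906,-.423])
cv2.imwrite("pics/side8.png",ctrl.get_image("side")[:,:,::-1])
E
```

```text
t: 14.97
tool_pos: [0.4509, 0.0461, 0.2416]
tool_rot: [1.955, 2.009, -0.44]
contact_force: [-0.5, 0.2, 0.0]
opening: 0.0648
t 14.97 q [-0.573 -0.095  2.023  0.916  1.911 -0.603] p [0.4509 0.0461 0.2416] open 0.0648 F [-0.5  0.2  0. ]
x [-0.026  0.907 -0.421] y [ 1.     0.025 -0.008] z [ 0.004 -0.421 -0.907]
board mm -62.6 -123.8 yaw rel board -0.1
shift mm (tool axes) [75.   4.8 82.6] norm 112.0
rot deg tool [-0.45 -0.14  0.1 ] norm 0.5
```

View pics/side8.png

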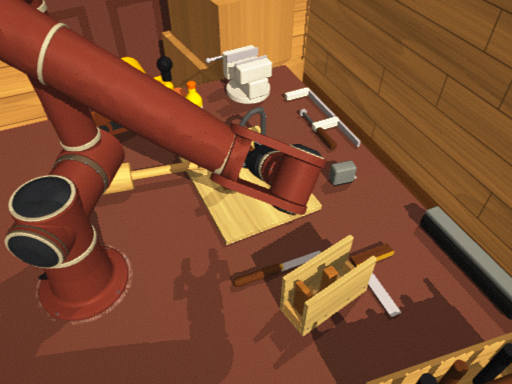

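```bash
python3 -m handwheel '[[0.065,[0.015,0.002,0.016],[-0.4,0,0]],[0.065,[0.02,0.003,0.022],[0,0,0]],[0.065,[0.02,0,0.022],[0,0,0]],[0.065,[0.02,0,0.022],[0,0,0]],[0.065,[0,0,0],[0,0,0]],[0.065,[0,0,0],[0,0,0]]]'
python3 - <<'E'
from h import *
show(); b=PB[2]
plan([.454,.161,.097],[np.cos(b),np.sin(b),0],[-np.sin(b)*.906,np.cos(b)*.906,-.423])
for n in C: cv2.imwrite(f"pics/{n}9.png",ctrl.get_image(n)[:,:,::-1])
E
```

```text
t: 15.52
tool_pos: [0.4562, 0.0803, 0.1392]
tool_rot: [1.945, 2.005, -0.426]
contact_force: [0.1, -0.0, 0.4]
opening: 0.0652
t 15.52 q [-0.507  0.057  2.076  0.91   1.738 -0.748] p [0.4562 0.0803 0.1392] open 0.0652 F [ 0.1 -0.   0.4]
x [-0.027  0.906 -0.423] y [0.999 0.032 0.005] z [ 0.018 -0.422 -0.906]
board mm -56.3 -89.8 yaw rel board 0.25
shift mm (tool axes) [91.   0.1  4.1] norm 91.0
rot deg tool [ 0.37 -0.01  0.11] norm 0.4
```

View pics/side9.png

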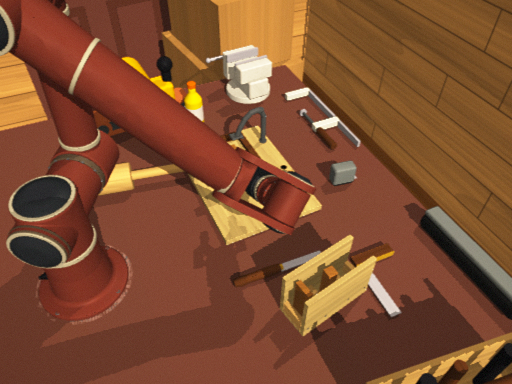

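View pics/top9.png

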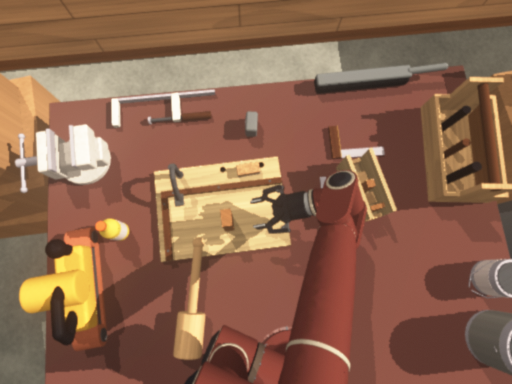

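```bash
python3 - <<'E'
from h import *
o,p,r=st(); a=r.as_matrix()[:,0]
q=np.array([.454,.1505,.0272]); B=[(-25,25,-15,15,18,158)]
crop("pics/top9.png",205,175,120,75,"pics/t9b.png",s=6,draw=ov("top",q,B)+[proj("top",[p,p+a*.09])])
E
```

```text
(no output)
```

View pics/t9b.png

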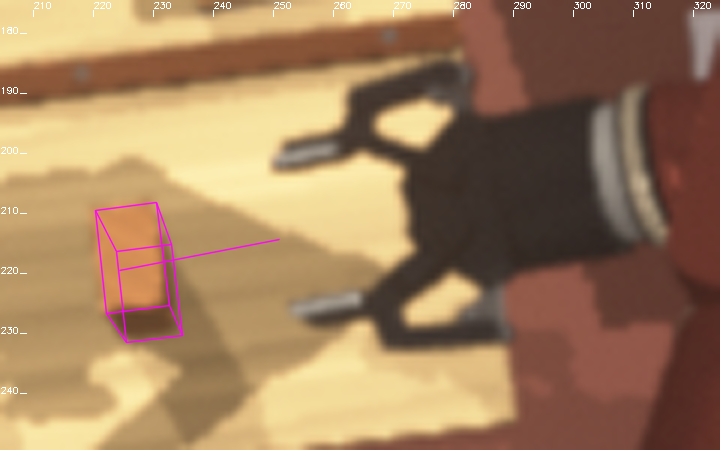

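```bash
python3 -m handwheel '[[0.065,[0.015,0,0.002],[0.2,0,0]],[0.065,[0.02,0,0],[0,0,0]],[0.065,[0.02,0,0],[0,0,0]],[0.065,[0.015,0,0],[0,0,0]],[0.065,[0.012,0,0],[0,0,0]],[0.065,[0.009,0,0],[0,0,0]],[0.065,[0,0,0],[0,0,0]],[0.065,[0,0,0],[0,0,0]]]' 50
python3 - <<'E'
from h import *
show(); b=PB[2]
plan([.454,.161,.097],[np.cos(b),np.sin(b),0],[-np.sin(b)*.906,np.cos(b)*.906,-.423])
crop(ctrl.get_image("top"),195,175,120,75,"pics/t10b.png",s=6)
E
```

```text
t: 16.28
tool_pos: [0.4551, 0.1606, 0.0993]
tool_rot: [1.949, 2.002, -0.428]
contact_force: [0.6, 0.0, 0.2]
opening: 0.065
t 16.28 q [-0.356  0.088  2.133  0.999  1.584 -0.744] p [0.4551 0.1606 0.0993] open 0.065 F [0.6 0.  0.2]
x [-0.023  0.906 -0.423] y [1.    0.028 0.005] z [ 0.016 -0.423 -0.906]
board mm -55.2 -9.5 yaw rel board 0.04
shift mm (tool axes) [ 1.3 -1.1  1.9] norm 3.0
rot deg tool [ 0.26  0.01 -0.07] norm 0.3
```

View pics/t10b.png

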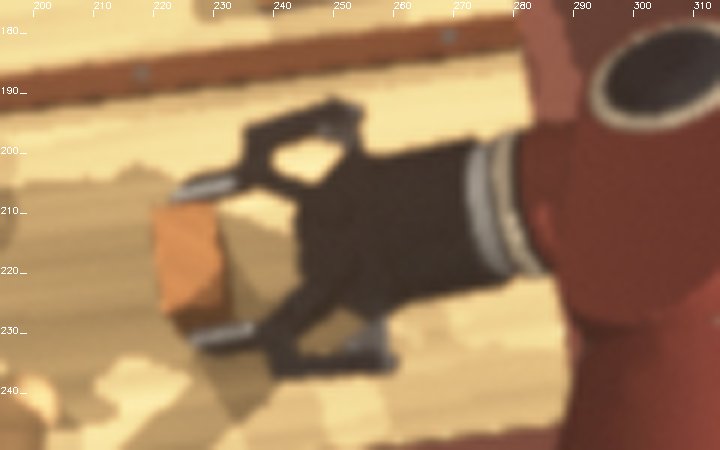

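```bash
python3 -m handwheel '[[0.060,[0,0,0],[0,0,0]],[0.056,[0,0,0],[0,0,0]],[0.053,[0,0,0],[0,0,0]],[0.051,[0,0,0],[0,0,0]],[0.045,[0,0,0],[0,0,0]],[0.04,[0,0,0],[0,0,0]],[0.04,[0,0,0],[0,0,0]],[0.04,[0,0,0],[0,0,0]]]' 60
python3 - <<'E'
from h import *
show()
crop(ctrl.get_image("top"),195,175,120,75,"pics/t11.png",s=6)
E
```

```text
t: 17.0
tool_pos: [0.4547, 0.1607, 0.0988]
tool_rot: [1.95, 2.003, -0.429]
contact_force: [-1.1, -1.2, 2.0]
opening: 0.0489
t 17.0 q [-0.356  0.088  2.134  0.999  1.584 -0.745] p [0.4547 0.1607 0.0988] open 0.0489 F [-1.1 -1.2  2. ]
x [-0.024  0.906 -0.422] y [1.    0.028 0.003] z [ 0.015 -0.422 -0.906]
board mm -55.6 -9.4 yaw rel board 0.02
```

View pics/t11.png

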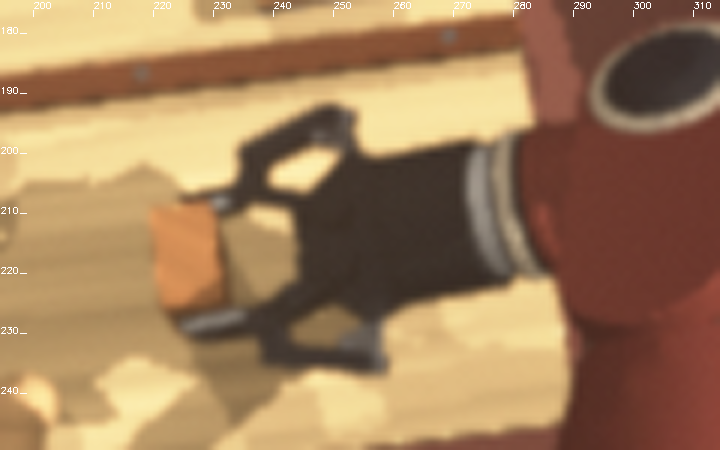

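```bash
python3 -m handwheel '[[0.04,[-0.004,0,-0.009],[0,0,0]],[0.04,[-0.008,0,-0.018],[0,0,0]],[0.04,[-0.012,0,-0.027],[0,0,0]],[0.04,[-0.012,0,-0.027],[0,0,0]],[0.04,[-0.008,0,-0.018],[0,0,0]],[0.04,[0,0,0],[0,-4,0]],[0.04,[0,0,0],[0,-7,0]],[0.04,[0,0,0],[0,-7,0]],[0.04,[0,0,0],[0,-7,0]],[0.04,[0,0,0],[0,-7,0]]]' 60
python3 -m handwheel '[[0.04,[0,0,0],[0,-7,0]],[0.04,[0,0,0],[0,-7,0]],[0.04,[0,0,0],[0,-7,0]],[0.04,[0,0,0],[0,-7,0]],[0.04,[0,0,0],[0,-7,0]],[0.04,[0,0,0],[0,-7,0]],[0.04,[0,0,0],[0,-7,0]],[0.04,[0,0,0],[0,-7,0]],[0.04,[0,0,0],[0,-2,0]],[0.04,[0,0,0],[0,0,0]]]'
python3 - <<'E'
from h import *
show(); b=PB[2]; g=T(PB,[[0,-.099,0]])[0]; print(g)
plan([g[0],g[1],.08],[np.cos(b),np.sin(b),0],[np.sin(b)*.423,-np.cos(b)*.423,-.906])
for n in C: cv2.imwrite(f"pics/{n}12.png",ctrl.get_image(n)[:,:,::-1])
E
```

```text
t: 17.88
tool_pos: [0.4544, 0.1621, 0.2077]
tool_rot: [1.592, 1.629, -0.865]
contact_force: [-0.3, -0.1, -2.5]
opening: 0.0491
t: 18.72
tool_pos: [0.4529, 0.1644, 0.2052]
tool_rot: [0.865, 0.892, -1.359]
contact_force: [0.1, 0.5, -2.1]
opening: 0.0492
t 18.72 q [ 0.421 -0.136  1.884 -0.402  1.569  0.428] p [0.4529 0.1644 0.2052] open 0.0492 F [ 0.1  0.5 -2.1]
x [ 0.013 -0.423 -0.906] y [1.   0.03 0.  ] z [ 0.027 -0.906  0.423]
board mm -57.3 -5.6 yaw rel board 0.18
[0.51279247 0.07263662 0.        ]
shift mm (tool axes) [153.   57.   31.8] norm 166.0
rot deg tool [ 0.16 -0.   -0.08] norm 0.2
```

View pics/side12.png

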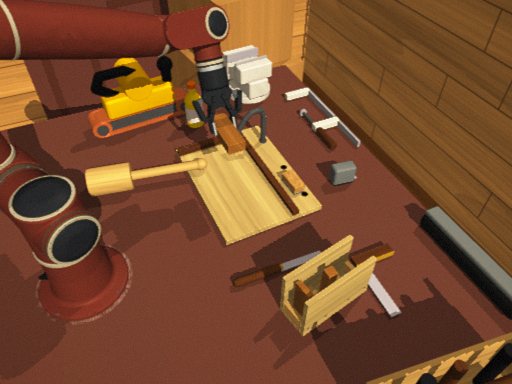

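View pics/top12.png

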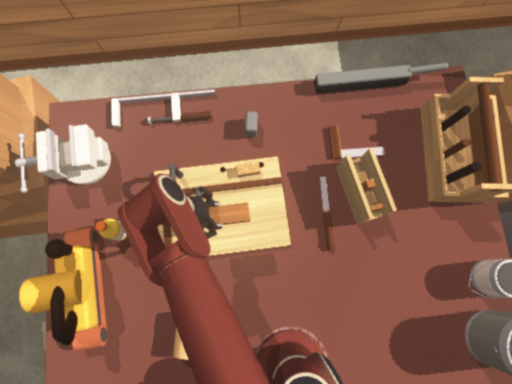

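```bash
python3 -m handwheel '[[0.04,[0.01,0.01,0.005],[0.16,0,0]],[0.04,[0.02,0.02,0.01],[0,0,0]],[0.04,[0.025,0.02,0.01],[0,0,0]],[0.04,[0.03,0.007,0.007],[0,0,0]],[0.04,[0.03,0,0],[0,0,0]],[0.04,[0.025,0,0],[0,0,0]],[0.04,[0.013,0,0],[0,0,0]],[0.04,[0,0,0],[0,0,0]],[0.04,[0,0,0],[0,0,0]]]'
python3 - <<'E'
from h import *
show(); b=PB[2]; g=T(PB,[[0,-.099,0]])[0]
plan([g[0],g[1],.03],[np.cos(b),np.sin(b),0],[np.sin(b)*.423,-np.cos(b)*.423,-.906])
for n in C: cv2.imwrite(f"pics/{n}13.png",ctrl.get_image(n)[:,:,::-1])
crop("pics/side13.png",190,110,150,140,"pics/s13.png",s=4)
crop("pics/top13.png",180,155,130,100,"pics/t13.png",s=6)
E
```

```text
t: 19.57
tool_pos: [0.5142, 0.0697, 0.0821]
tool_rot: [0.872, 0.887, -1.362]
contact_force: [0.7, -1.0, -1.3]
opening: 0.0495
t 19.57 q [ 0.216  0.038  1.939 -0.448  1.28   0.349] p [0.5142 0.0697 0.0821] open 0.0495 F [ 0.7 -1.  -1.3]
x [ 0.014 -0.422 -0.906] y [1.    0.023 0.004] z [ 0.019 -0.906  0.422]
board mm 1.3 -101.9 yaw rel board -0.23
shift mm (tool axes) [ 46.   -1.5 -24.7] norm 52.0
rot deg tool [-0.31 -0.04 -0.12] norm 0.3
```

View pics/s13.png

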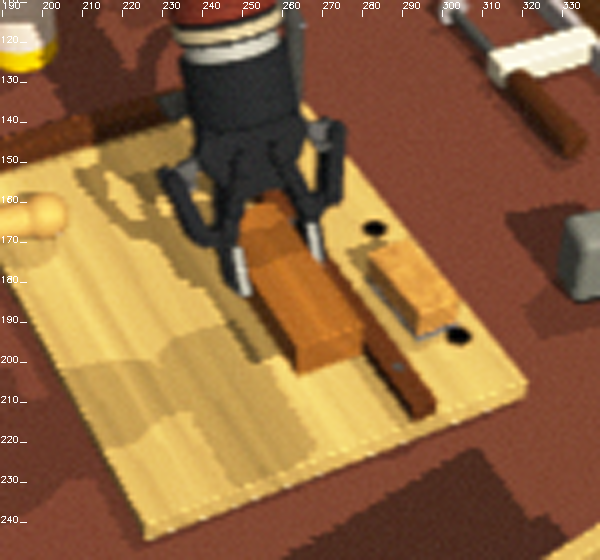

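View pics/t13.png

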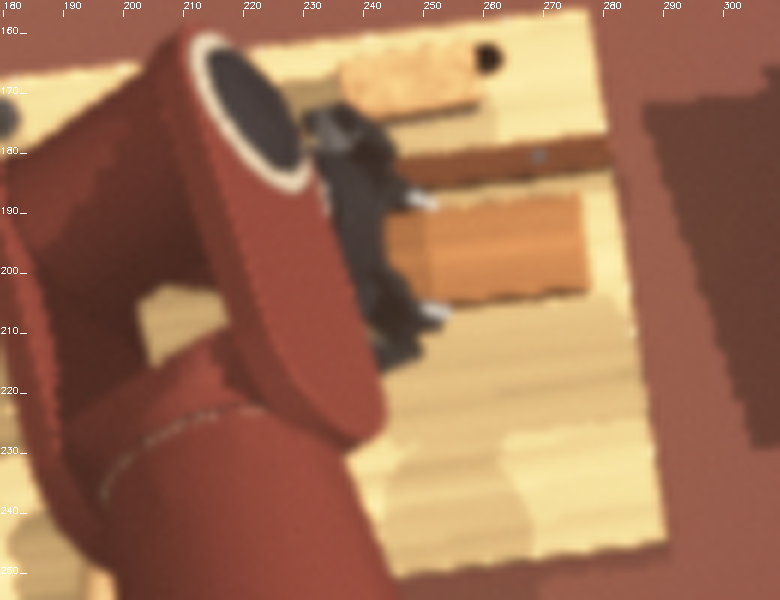

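```bash
python3 -m handwheel '[[0.04,[0.014,-0.001,-0.0065],[-0.3,0,0]],[0.04,[0.014,0,-0.0065],[0,0,0]],[0.04,[0.009,0,-0.0042],[0,0,0]],[0.04,[0.005,0,-0.0023],[0,0,0]],[0.04,[0,0,0],[0,0,0]],[0.04,[0,0,0],[0,0,0]]]'
python3 -m handwheel '[[0.04,[0.0045,0,-0.0021],[0,0,0]],[0.04,[0,0,0],[0,0,0]],[0.04,[0,0,0],[0,0,0]]]'
```

```text
t: 20.17
tool_pos: [0.5138, 0.0708, 0.0363]
tool_rot: [0.867, 0.89, -1.357]
contact_force: [0.8, 0.3, -1.5]
opening: 0.049
t: 20.42
tool_pos: [0.5134, 0.0705, 0.0309]
tool_rot: [0.867, 0.89, -1.358]
contact_force: [0.5, -0.5, -2.4]
opening: 0.0488
```

```bash
python3 -m handwheel '[[0.04,[0.0018,0,-0.0008],[0,0,0]],[0.04,[0,0,0],[0,0,0]],[0.04,[0.0009,0,-0.0004],[0,0,0]],[0.04,[0,0,0],[0,0,0]]]'
python3 -m handwheel '[[0.04,[0.0009,0,-0.0004],[0,0,0]],[0.04,[0,0,0],[0,0,0]]]'
python3 -m handwheel '[[0.04,[0.0009,0,-0.0004],[0,0,0]],[0.04,[0,0,0],[0,0,0]]]'
python3 -c "
from h import *
show();crop(ctrl.get_image('side'),190,110,150,140,'pics/s14.png',s=4)"
```

```text
t: 20.75
tool_pos: [0.5132, 0.0703, 0.0276]
tool_rot: [0.867, 0.89, -1.358]
contact_force: [0.2, -0.5, -1.7]
opening: 0.0489
t: 20.92
tool_pos: [0.5132, 0.0704, 0.0266]
tool_rot: [0.867, 0.89, -1.358]
contact_force: [0.6, 0.0, -2.0]
opening: 0.0488
t: 21.08
tool_pos: [0.5132, 0.0703, 0.0256]
tool_rot: [0.867, 0.89, -1.358]
contact_force: [-0.7, -0.1, -2.3]
opening: 0.0484
t 21.08 q [ 0.217  0.125  1.958 -0.465  1.185  0.393] p [0.5132 0.0703 0.0256] open 0.0484 F [-0.7 -0.1 -2.3]
x [ 0.014 -0.422 -0.906] y [1.    0.03  0.002] z [ 0.026 -0.906  0.423]
board mm 0.3 -101.3 yaw rel board 0.14
```

View pics/s14.png

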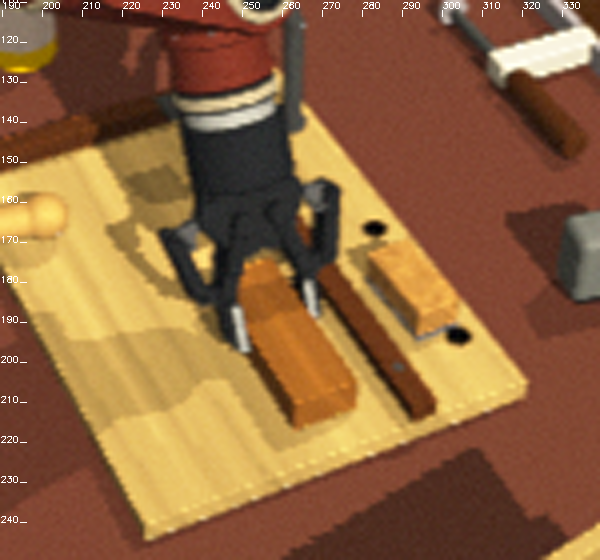

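```bash
python3 -m handwheel '[[0.04,[0.0009,0,-0.0004],[0,0,0]],[0.04,[0,0,0],[0,0,0]]]'
python3 -m handwheel '[[0.04,[0.0009,0,-0.0004],[0,0,0]],[0.04,[0,0,0],[0,0,0]]]'
python3 -m handwheel '[[0.04,[0.0009,0,-0.0004],[0,0,0]],[0.04,[0,0,0],[0,0,0]]]'
```

```text
t: 21.3
tool_pos: [0.5132, 0.0703, 0.0246]
tool_rot: [0.867, 0.89, -1.358]
contact_force: [-0.7, -0.2, -2.6]
opening: 0.049
t: 21.47
tool_pos: [0.5132, 0.0703, 0.0237]
tool_rot: [0.867, 0.89, -1.358]
contact_force: [0.1, -0.2, -2.0]
opening: 0.0491
t: 21.63
tool_pos: [0.5134, 0.0703, 0.0236]
tool_rot: [0.866, 0.89, -1.359]
contact_force: [-1.5, 0.7, 4.6]
opening: 0.0492
```

```bash
python3 -m handwheel '[[0.051,[0,0,0],[0,0,0]],[0.054,[0,0,0],[0,0,0]],[0.058,[0,0,0],[0,0,0]],[0.062,[0,0,0],[0,0,0]],[0.062,[0,0,0],[0,0,0]]]'
python3 -m handwheel '[[0.062,[-0.01,0,0],[0,0,0]],[0.062,[-0.02,0,0],[0,0,0]],[0.062,[-0.03,0,0],[0,0,0]],[0.062,[-0.03,0,0],[0,0,0]],[0.062,[-0.03,0,0],[0,0,0]],[0.062,[0,0,0],[0,0,0]]]'
python3 - <<'E'
from h import *
show()
for n in C: cv2.imwrite(f"pics/{n}15.png",ctrl.get_image(n)[:,:,::-1])
q=PB.copy(); q[:2]=T(PB,[[0,-.111,0]])[0][:2]; B=[(-25,25,-70,70,18,48)]
crop("pics/side15.png",190,110,150,140,"pics/s15.png",s=4,draw=ov("side",q,B))
crop("pics/top15.png",180,155,130,100,"pics/t15.png",s=6,draw=ov("top",q,B))
E
```

```text
t: 22.05
tool_pos: [0.5133, 0.0703, 0.0228]
tool_rot: [0.867, 0.89, -1.358]
contact_force: [0.1, 0.2, 0.2]
opening: 0.0621
t: 22.55
tool_pos: [0.5155, 0.1239, 0.139]
tool_rot: [0.876, 0.885, -1.348]
contact_force: [0.4, 0.2, 0.1]
opening: 0.0622
t 22.55 q [ 0.311  0.008  1.863 -0.426  1.4    0.383] p [0.5155 0.1239 0.139 ] open 0.0622 F [0.4 0.2 0.1]
x [ 0.026 -0.419 -0.908] y [0.999 0.032 0.014] z [ 0.023 -0.907  0.42 ]
board mm 4.1 -47.8 yaw rel board 0.27
```

View pics/s15.png

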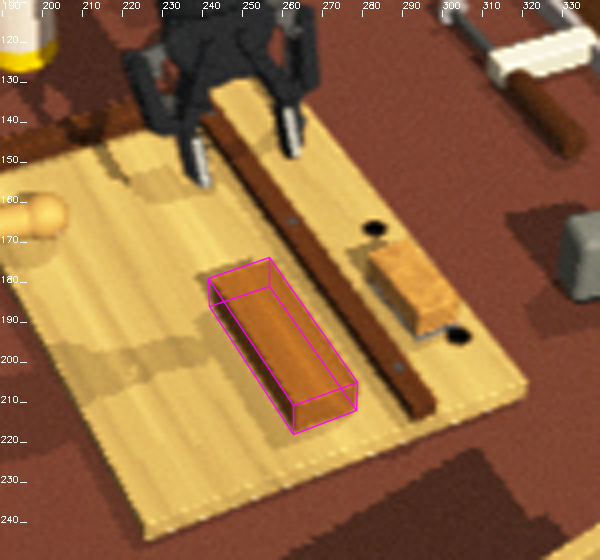

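View pics/t15.png

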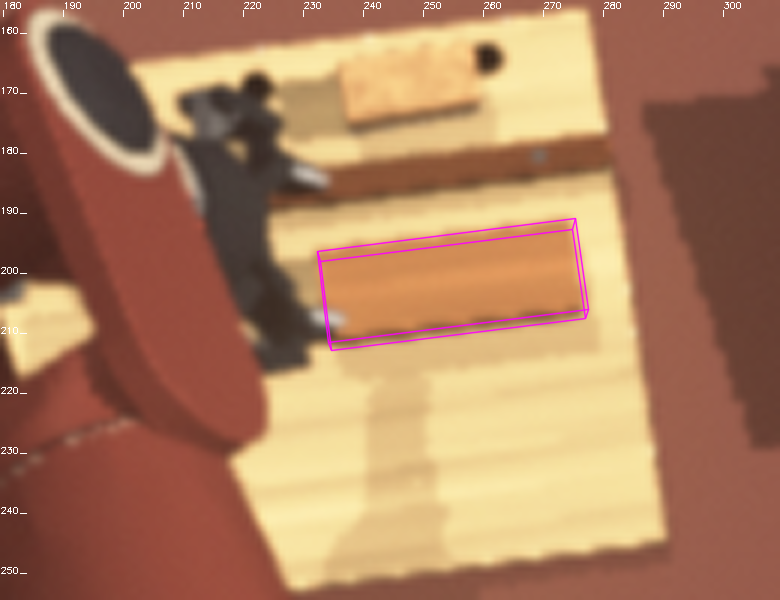

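```bash
python3 -m handwheel '[[0.04,[0,0,0],[0,6,0]],[0.03,[0,0,0],[0,6.5,0]],[0.03,[0,0,0],[0,6.5,0]],[0.03,[0,0,0],[0,6,0]],[0.03,[0,-0.025,0.02],[0,0,0]],[0.03,[0,-0.025,0.021],[0,0,0]],[0.03,[0,-0.025,0.022],[0,0,0]],[0.03,[0,0,0],[-7,0,0]],[0.03,[0,0,0],[-7,0,0]],[0.03,[0,0,0],[-7,0,0]]]' 40
python3 -m handwheel '[[0.03,[0,0,0],[-7,0,0]],[0.03,[0,0,0],[-7,0,0]],[0.03,[0,0,0],[-7,0,0]],[0.03,[0,0,0],[-7,0,0]],[0.03,[0,0,0],[-7,0,0]],[0.03,[0,0,0],[-7,0,0]],[0.03,[0,0,0],[-7,0,0]],[0.03,[0,0,0],[-7,0,0]],[0.03,[0,0,0],[-7,0,0]],[0.03,[0,0,0],[-6,0,0]]]'
python3 - <<'E'
from h import *
show(); b=PB[2]; g=T(PB,[[-.06,-.111,0]])[0]
plan([g[0],g[1],.03],[-np.sin(b),np.cos(b),0])
E
```

```text
t: 23.48
tool_pos: [0.4369, 0.0551, 0.1298]
tool_rot: [0.909, 1.373, -0.91]
contact_force: [-0.0, 0.3, 0.7]
opening: 0.0298
t: 24.32
tool_pos: [0.4372, 0.0555, 0.1297]
tool_rot: [-0.027, 1.572, 0.027]
contact_force: [-0.0, -0.2, -1.0]
opening: 0.0298
t 24.32 q [-0.043 -0.327  2.129  0.     1.341 -1.648] p [0.4372 0.0555 0.1297] open 0.0298 F [-0.  -0.2 -1. ]
x [-0.001  0.    -1.   ] y [-0.035  0.999  0.   ] z [ 0.999  0.035 -0.001]
board mm -76.0 -114.0 yaw rel board 90.44
shift mm (tool axes) [99.7  2.9 16.1] norm 101.0
rot deg tool [ 0.44 -0.06 -0.01] norm 0.4
```

```bash
python3 -m handwheel '[[0.03,[0.025,0.003,0],[0.44,0,0]],[0.03,[0.03,0,0],[0,0,0]],[0.03,[0.025,0,0],[0,0,0]],[0.03,[0.015,0,0.005],[0,0,0]],[0.03,[0.005,0,0.01],[0,0,0]],[0.03,[0,0,0.01],[0,0,0]],[0.03,[0,0,0.005],[0,0,0]],[0.03,[0,0,0],[0,0,0]]]'
python3 -c "
from h import *
show();crop(ctrl.get_image('side'),190,110,150,140,'pics/s16.png',s=4)"
```

```text
t: 24.98
tool_pos: [0.4685, 0.0592, 0.0307]
tool_rot: [-0.017, 1.57, 0.017]
contact_force: [-0.2, 0.2, -0.7]
opening: 0.0302
t 24.98 q [-0.032 -0.096  2.118  0.     1.119 -1.624] p [0.4685 0.0592 0.0307] open 0.0302 F [-0.2  0.2 -0.7]
x [ 0.001  0.    -1.   ] y [-0.022  1.     0.   ] z [1.    0.022 0.001]
board mm -44.6 -111.2 yaw rel board 89.68
```

View pics/s16.png

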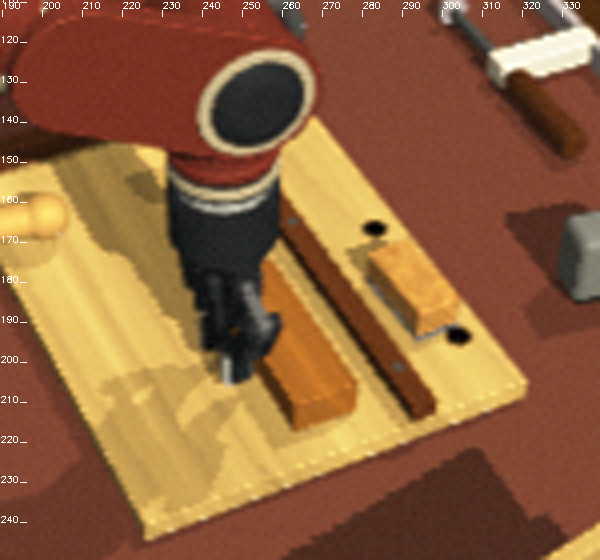

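```bash
python3 -m handwheel '[[0.03,[0,0,0.003],[-0.3,0,0]],[0.03,[0,0,0.003],[0,0,0]],[0.03,[0,0,0.003],[0,0,0]],[0.03,[0,0,0.003],[0,0,0]],[0.03,[0,0,0.003],[0,0,0]],[0.03,[0,0,0.003],[0,0,0]],[0.03,[0,0,0.003],[0,0,0]],[0.03,[0,0,0.003],[0,0,0]],[0.03,[0,0,0.003],[0,0,0]],[0.03,[0,0,0],[0,0,0]]]'
python3 -m handwheel '[[0.03,[0,0,0.002],[0,0,0]],[0.03,[0,0,0.002],[0,0,0]],[0.03,[0,0,0.001],[0,0,0]],[0.03,[0,0,0],[0,0,0]]]'
python3 -c "
from h import *
show();crop(ctrl.get_image('side'),190,110,150,140,'pics/s17.png',s=4);crop(ctrl.get_image('top'),180,155,130,100,'pics/t17.png',s=6)"
```

```text
t: 25.87
tool_pos: [0.4964, 0.0602, 0.0316]
tool_rot: [-0.021, 1.568, 0.021]
contact_force: [-0.6, -0.7, -0.5]
opening: 0.0302
t: 26.2
tool_pos: [0.5008, 0.0603, 0.0315]
tool_rot: [-0.021, 1.568, 0.021]
contact_force: [0.1, 0.2, 0.4]
opening: 0.0301
t 26.2 q [-0.028 -0.019  2.043  0.     1.115 -1.626] p [0.5008 0.0603 0.0315] open 0.0301 F [0.1 0.2 0.4]
x [ 0.003  0.    -1.   ] y [-0.027  1.     0.   ] z [1.    0.027 0.003]
board mm -12.3 -111.0 yaw rel board 90.0
```

View pics/s17.png

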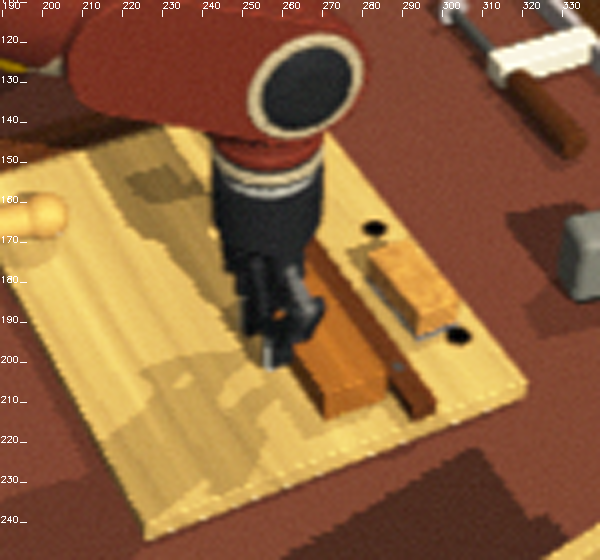

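View pics/t17.png

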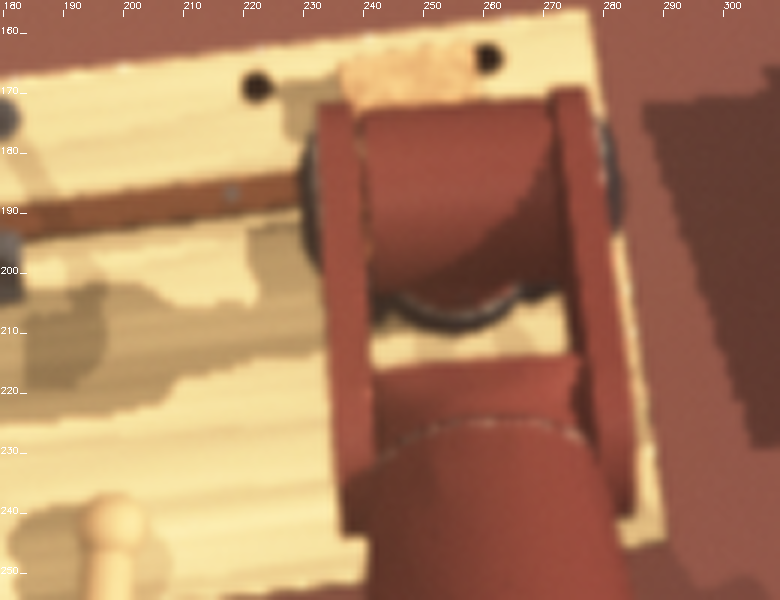

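```bash
python3 -m handwheel '[[0.03,[0,0,0.001],[0,0,0]],[0.03,[0,0,0.001],[0,0,0]],[0.03,[0,0,0.001],[0,0,0]],[0.03,[0,0,0],[0,0,0]]]'
python3 -m handwheel '[[0.03,[0,0,0.001],[0,0,0]],[0.03,[0,0,0],[0,0,0]]]'
python3 -m handwheel '[[0.03,[0,0,0.001],[0,0,0]],[0.03,[0,0,0],[0,0,0]]]'
python3 -m handwheel '[[0.03,[0,0,0.001],[0,0,0]],[0.03,[0,0,0],[0,0,0]]]'
```

```text
t: 26.63
tool_pos: [0.5037, 0.0604, 0.0315]
tool_rot: [-0.021, 1.568, 0.021]
contact_force: [-1.2, -0.6, 0.7]
opening: 0.0298
t: 26.8
tool_pos: [0.5047, 0.0604, 0.0315]
tool_rot: [-0.021, 1.568, 0.021]
contact_force: [-1.5, 0.1, 0.4]
opening: 0.0299
t: 26.97
tool_pos: [0.5057, 0.0604, 0.0315]
tool_rot: [-0.021, 1.568, 0.021]
contact_force: [-0.0, -0.2, -0.0]
opening: 0.03
t: 27.13
tool_pos: [0.5065, 0.0605, 0.0315]
tool_rot: [-0.021, 1.569, 0.021]
contact_force: [-2.4, 0.7, 0.8]
opening: 0.0302
```

```bash
python3 -m handwheel '[[0.03,[0,0,0.001],[0,0,0]],[0.03,[0,0,0],[0,0,0]]]'
python3 -m handwheel '[[0.03,[0,0,0.0005],[0,0,0]],[0.03,[0,0,0],[0,0,0]]]'
python3 -c "
from h import *
show();crop(ctrl.get_image('side'),190,110,150,140,'pics/s18.png',s=4)"
```

```text
t: 27.3
tool_pos: [0.5064, 0.0605, 0.0314]
tool_rot: [-0.022, 1.572, 0.021]
contact_force: [-6.2, 0.2, 4.6]
opening: 0.03
t: 27.47
tool_pos: [0.5064, 0.0605, 0.0312]
tool_rot: [-0.022, 1.573, 0.021]
contact_force: [-7.5, 0.2, 4.8]
opening: 0.03
t 27.47 q [-2.700e-02 -2.000e-03  2.027e+00 -0.000e+00  1.119e+00 -1.625e+00] p [0.5064 0.0605 0.0312] open 0.03 F [-7.5  0.2  4.8]
x [-0.003 -0.    -1.   ] y [-0.027  1.    -0.   ] z [ 1.     0.027 -0.003]
board mm -6.7 -111.0 yaw rel board 90.01
```

View pics/s18.png

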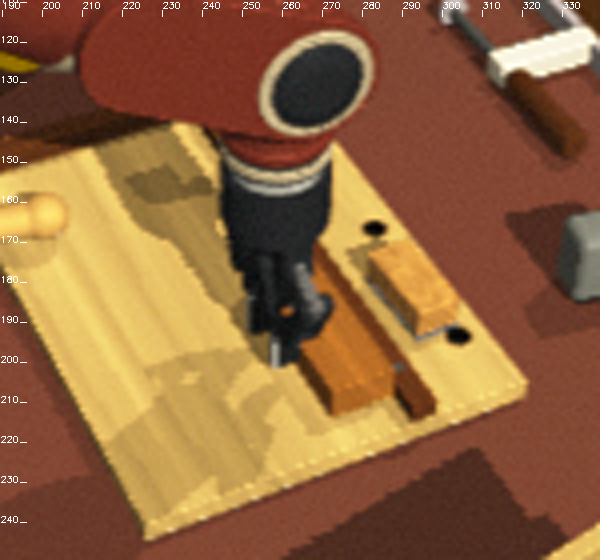

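```bash
python3 -m handwheel '[[0.03,[0,0,-0.01],[0,0,0]],[0.03,[-0.01,0,-0.015],[0,0,0]],[0.02,[-0.03,0,0],[0,0,0]],[0.015,[-0.03,0,0],[0,0,0]],[0.015,[-0.01,-0.02,0],[6,0,0]],[0.015,[0,-0.02,0],[7,0,0]],[0.015,[0,-0.01,0],[7,0,0]],[0.015,[0,0,0],[7,0,0]],[0.015,[0,0,0],[7,0,0]],[0.015,[0,0,0],[7,0,0]]]'
python3 -m handwheel '[[0.015,[0,0,0],[7,0,0]],[0.015,[0,0,0],[7,0,0]],[0.015,[0,0,0],[7,0,0]],[0.015,[0,0,0],[7,0,0]],[0.015,[0,0,0],[7,0,0]],[0.015,[0,0,0],[7,0,0]],[0.015,[0,0,0],[7,0,0]],[0.015,[0,0,0],[0,0,0]]]'
python3 - <<'E'
from h import *
show(); b=PB[2]; g=T(PB,[[.028,-.207,0]])[0]
plan([g[0],g[1],.031],[np.cos(b),np.sin(b),0])
E
```

```text
t: 28.35
tool_pos: [0.48, 0.0098, 0.1117]
tool_rot: [0.545, 1.498, -0.543]
contact_force: [0.1, 0.5, 0.2]
opening: 0.0151
t: 29.02
tool_pos: [0.48, 0.0101, 0.1116]
tool_rot: [1.192, 1.218, -1.188]
contact_force: [-0.3, 0.0, 0.3]
opening: 0.0153
t 29.02 q [-0.134 -0.199  2.058  0.     1.279 -0.16 ] p [0.48   0.0101 0.1116] open 0.0153 F [-0.3  0.   0.3]
x [ 0.004 -0.    -1.   ] y [1.    0.025 0.004] z [ 0.025 -1.     0.   ]
board mm -34.5 -160.6 yaw rel board -0.11
shift mm (tool axes) [80.8 62.3 46.3] norm 112.0
rot deg tool [-0.11  0.01 -0.2 ] norm 0.2
```

```bash
python3 -m handwheel '[[0.015,[0,0.01,0.02],[0,0,0]],[0.015,[0,0.02,0.02],[0,0,0]],[0.015,[0,0.02,0.006],[0,0,0]],[0.015,[0.02,0.012,0],[0,0,0]],[0.015,[0.03,0,0],[0,0,0]],[0.015,[0.02,0,0],[0,0,0]],[0.015,[0.01,0,0],[0,0,0]],[0.015,[0,0,0],[0,0,0]]]'
python3 - <<'E'
from h import *
show()
for n in C: cv2.imwrite(f"pics/{n}19.png",ctrl.get_image(n)[:,:,::-1])
q=PB.copy(); q[:2]=T(PB,[[.030,-.111,0]])[0][:2]; B=[(-25,25,-70,70,18,48)]
crop("pics/side19.png",190,110,150,140,"pics/s19.png",s=4,draw=ov("side",q,B))
E
```

```text
t: 29.68
tool_pos: [0.541, -0.0337, 0.0287]
tool_rot: [1.187, 1.226, -1.189]
contact_force: [0.8, 0.3, 0.8]
opening: 0.015
t 29.68 q [-2.000e-01  7.700e-02  1.951e+00  1.000e-03  1.117e+00 -2.290e-01] p [ 0.541  -0.0337  0.0287] open 0.015 F [0.8 0.3 0.8]
x [-0.003  0.001 -1.   ] y [ 1.     0.029 -0.003] z [ 0.029 -1.    -0.001]
board mm 25.3 -206.1 yaw rel board 0.11
```

View pics/s19.png

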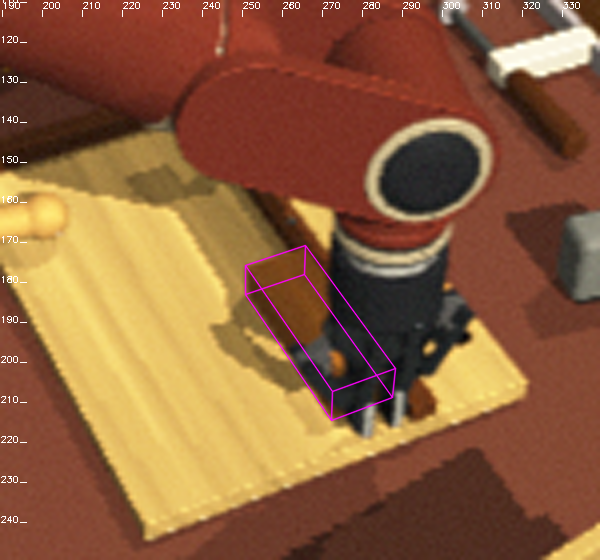

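View pics/top19.png

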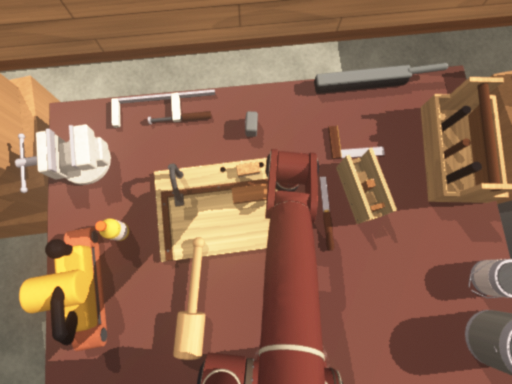

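```bash
python3 -m handwheel '[[0.015,[0,0,-0.003],[0,0,0]],[0.015,[0,0.0005,-0.004],[0,0,0]],[0.015,[0,0.0005,-0.004],[0,0,0]],[0.015,[0,0,-0.004],[0,0,0]],[0.015,[0,0,-0.005],[0,0,0]],[0.015,[0,0,-0.005],[0,0,0]],[0.015,[0,0,-0.005],[0,0,0]],[0.015,[0,0,-0.005],[0,0,0]],[0.015,[0,0,-0.005],[0,0,0]],[0.015,[0,0,-0.005],[0,0,0]]]'
python3 -m handwheel '[[0.015,[0,0,-0.005],[0,0,0]],[0.015,[0,0,-0.005],[0,0,0]],[0.015,[0,0,-0.005],[0,0,0]],[0.015,[0,0,-0.005],[0,0,0]],[0.015,[0,0,-0.005],[0,0,0]],[0.015,[0,0,-0.005],[0,0,0]],[0.015,[0,0,-0.005],[0,0,0]],[0.015,[0,0,-0.005],[0,0,0]],[0.015,[0,0,-0.005],[0,0,0]],[0.015,[0,0,-0.005],[0,0,0]]]'
python3 - <<'E'
from h import *
show()
for n in C: cv2.imwrite(f"pics/{n}20.png",ctrl.get_image(n)[:,:,::-1])
crop("pics/side20.png",190,110,150,140,"pics/s20.png",s=4)
crop("pics/top20.png",150,155,130,100,"pics/t20.png",s=6)
E
```

```text
t: 30.62
tool_pos: [0.543, 0.0113, 0.0316]
tool_rot: [1.19, 1.221, -1.188]
contact_force: [-0.2, -1.4, 0.8]
opening: 0.0149
t: 31.45
tool_pos: [0.5416, 0.0613, 0.0316]
tool_rot: [1.19, 1.221, -1.188]
contact_force: [0.1, -1.9, 1.3]
opening: 0.0147
t 31.45 q [-0.024  0.076  1.946  0.     1.118 -0.051] p [0.5416 0.0613 0.0316] open 0.0147 F [ 0.1 -1.9  1.3]
x [ 0.002  0.    -1.   ] y [1.    0.027 0.002] z [ 0.027 -1.    -0.   ]
board mm 28.5 -111.1 yaw rel board 0.01
```

View pics/s20.png

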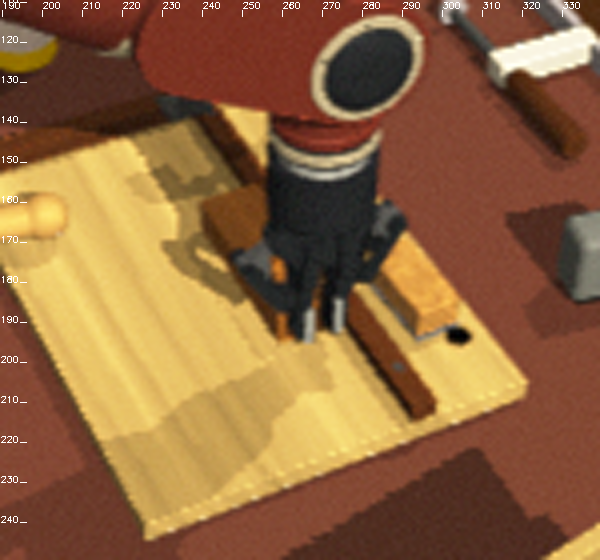

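View pics/t20.png

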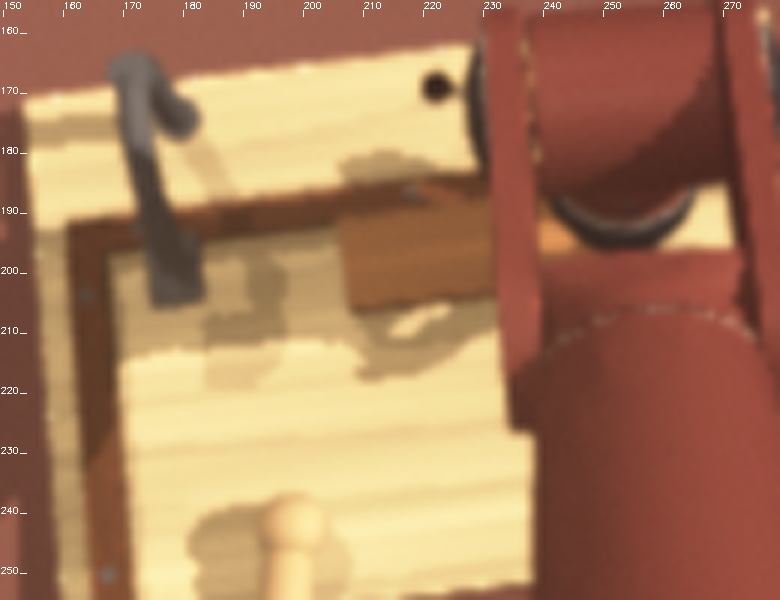

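```bash
python3 -m handwheel '[[0.015,[0,0,-0.005],[0,0,0]],[0.015,[0,0,-0.005],[0,0,0]],[0.015,[0,0,-0.005],[0,0,0]],[0.015,[0,0,-0.005],[0,0,0]],[0.015,[0,0,-0.005],[0,0,0]],[0.015,[0,0,-0.005],[0,0,0]],[0.015,[0,0,-0.005],[0,0,0]],[0.015,[0,0,-0.005],[0,0,0]],[0.015,[0,0,-0.005],[0,0,0]],[0.015,[0,0,-0.005],[0,0,0]]]'
python3 -m handwheel '[[0.015,[0,0,-0.005],[0,0,0]],[0.015,[0,0,-0.005],[0,0,0]],[0.015,[0,0,-0.005],[0,0,0]],[0.015,[0,0,-0.005],[0,0,0]],[0.015,[0,0,-0.005],[0,0,0]],[0.015,[0,0,-0.005],[0,0,0]],[0.015,[0,0,-0.005],[0,0,0]],[0.015,[0,0,-0.005],[0,0,0]],[0.015,[0,0,-0.005],[0,0,0]],[0.015,[0,0,-0.005],[0,0,0]]]'
python3 -m handwheel '[[0.015,[0,0,-0.005],[0,0,0]],[0.015,[0,0,-0.004],[0,0,0]],[0.015,[0,0,-0.004],[0,0,0]],[0.015,[0,0,-0.003],[0,0,0]],[0.015,[0,0,-0.002],[0,0,0]],[0.015,[0,0,-0.002],[0,0,0]],[0.015,[0,0,0],[0,0,0]]]'
python3 - <<'E'
from h import *
show()
for n in C: cv2.imwrite(f"pics/{n}21.png",ctrl.get_image(n)[:,:,::-1])
crop("pics/side21.png",170,100,150,140,"pics/s21.png",s=4)
crop("pics/top21.png",150,155,130,100,"pics/t21.png",s=6)
E
```

```text
t: 32.38
tool_pos: [0.5403, 0.1113, 0.0316]
tool_rot: [1.19, 1.22, -1.188]
contact_force: [-0.4, -0.5, -0.8]
opening: 0.015
t: 33.22
tool_pos: [0.539, 0.1612, 0.0316]
tool_rot: [1.19, 1.22, -1.188]
contact_force: [0.2, -0.8, -0.3]
opening: 0.0151
t: 33.8
tool_pos: [0.5385, 0.1812, 0.0317]
tool_rot: [1.19, 1.221, -1.187]
contact_force: [-0.6, 0.1, -0.7]
opening: 0.0151
t 33.8 q [0.194 0.127 1.891 0.    1.122 0.166] p [0.5385 0.1812 0.0317] open 0.0151 F [-0.6  0.1 -0.7]
x [ 0.002  0.    -1.   ] y [1.    0.027 0.002] z [ 0.027 -1.    -0.   ]
board mm 28.6 8.8 yaw rel board 0.01
```

View pics/s21.png

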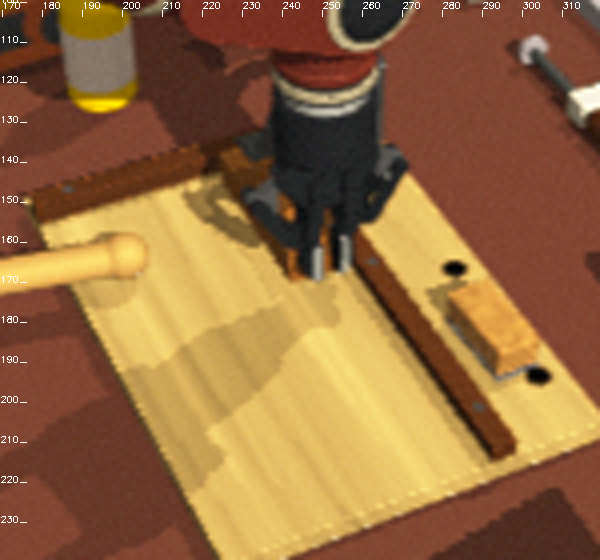

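View pics/t21.png

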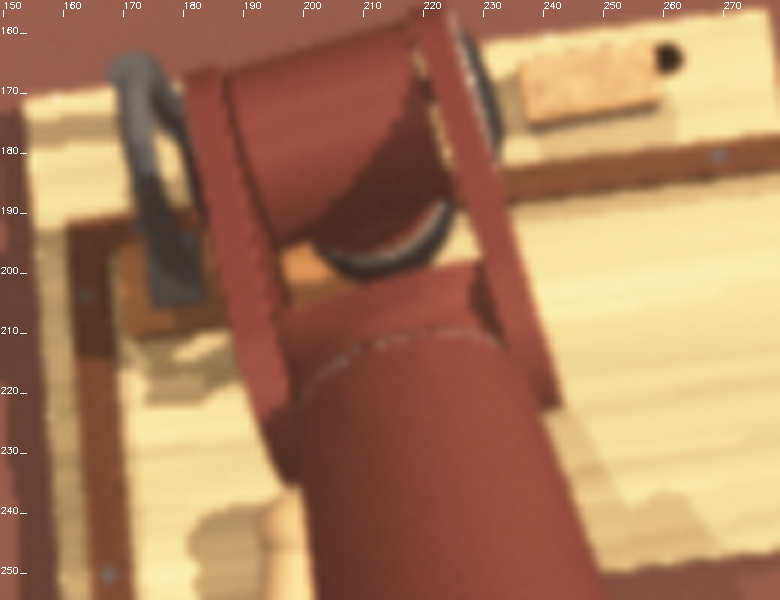

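```bash
python3 -m handwheel '[[0.015,[0,0,-0.001],[0,0,0]],[0.015,[0,0,-0.001],[0,0,0]],[0.015,[0,0,-0.001],[0,0,0]],[0.015,[0,0,-0.001],[0,0,0]],[0.015,[0,0,-0.001],[0,0,0]],[0.015,[0,0,0],[0,0,0]]]'
python3 -m handwheel '[[0.015,[0,0,-0.001],[0,0,0]],[0.015,[0,0,-0.001],[0,0,0]],[0.015,[0,0,0],[0,0,0]]]'
```

```text
t: 34.4
tool_pos: [0.5384, 0.1859, 0.0317]
tool_rot: [1.19, 1.22, -1.187]
contact_force: [-0.1, -0.7, 0.5]
opening: 0.0147
t: 34.65
tool_pos: [0.5383, 0.1879, 0.0317]
tool_rot: [1.19, 1.22, -1.187]
contact_force: [1.4, -0.0, 0.2]
opening: 0.0153
```

```bash
python3 -m handwheel '[[0.015,[0,0,-0.001],[0,0,0]],[0.015,[0,0,-0.001],[0,0,0]],[0.015,[0,0,0],[0,0,0]]]'
python3 -m handwheel '[[0.015,[0,0,-0.001],[0,0,0]],[0.015,[0,0,0],[0,0,0]]]'
python3 -m handwheel '[[0.015,[0,0,-0.001],[0,0,0]],[0.015,[0,0,0],[0,0,0]]]'
```

```text
t: 34.9
tool_pos: [0.5382, 0.1899, 0.0316]
tool_rot: [1.19, 1.221, -1.187]
contact_force: [-0.4, -1.4, 0.8]
opening: 0.0151
t: 35.07
tool_pos: [0.5382, 0.1909, 0.0316]
tool_rot: [1.19, 1.22, -1.187]
contact_force: [0.0, -1.0, 0.1]
opening: 0.015
t: 35.23
tool_pos: [0.5381, 0.1917, 0.0316]
tool_rot: [1.19, 1.22, -1.188]
contact_force: [-0.4, -1.2, 1.9]
opening: 0.0152
```

```bash
python3 -m handwheel '[[0.015,[0,0,-0.001],[0,0,0]],[0.015,[0,0,0],[0,0,0]]]'
python3 -m handwheel '[[0.015,[0,0,-0.001],[0,0,0]],[0.015,[0,0,0],[0,0,0]]]'
python3 -c "
from h import *
show()
crop(ctrl.get_image('top'),150,155,130,100,'pics/t22.png',s=6);crop(ctrl.get_image('side'),170,100,150,140,'pics/s22.png',s=4)"
```

```text
t: 35.4
tool_pos: [0.5381, 0.1917, 0.0316]
tool_rot: [1.188, 1.219, -1.189]
contact_force: [-0.4, -5.7, 2.0]
opening: 0.0147
t: 35.57
tool_pos: [0.5382, 0.1917, 0.0317]
tool_rot: [1.186, 1.218, -1.19]
contact_force: [-0.0, -9.5, 3.4]
opening: 0.015
t 35.57 q [ 0.214  0.135  1.882 -0.005  1.124  0.189] p [0.5382 0.1917 0.0317] open 0.015 F [-0.  -9.5  3.4]
x [ 0.002 -0.005 -1.   ] y [1.    0.028 0.001] z [ 0.028 -1.     0.005]
board mm 28.6 19.3 yaw rel board 0.04
```

View pics/t22.png

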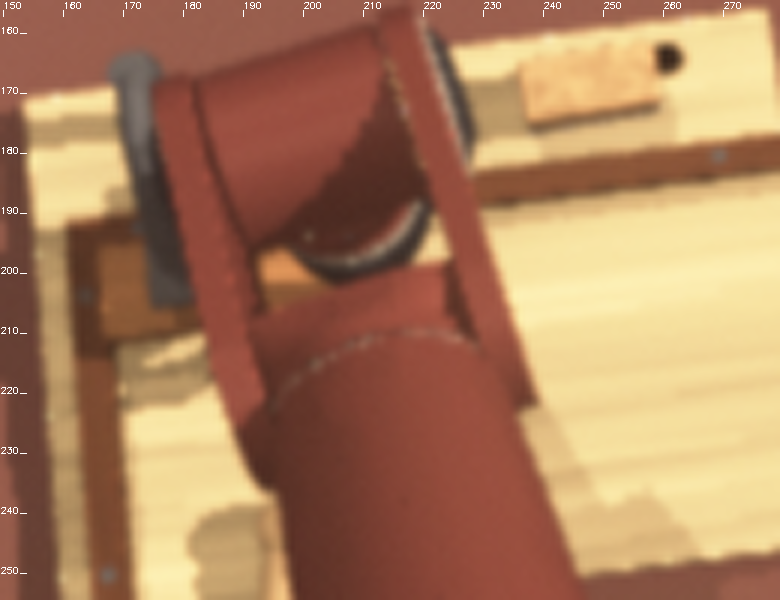

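```bash
python3 -m handwheel '[[0.015,[0,0,0.002],[0,0,0]],[0.015,[0,0,0.008],[0,0,0]],[0.015,[0,0,0.02],[0,0,0]],[0.015,[0,-0.01,0.03],[0,0,0]],[0.01,[0,-0.035,0.03],[0,0,0]],[0.01,[0,-0.035,0.03],[0,0,0]],[0.01,[-0.02,-0.03,0.03],[0,0,0]],[0.01,[-0.03,-0.02,0.03],[0,0,0]],[0.01,[-0.03,0,0.035],[0,0,0]],[0.01,[0,0,0],[0,0,0]]]'
python3 - <<'E'
from h import *
show()
for n in C: cv2.imwrite(f"pics/{n}23.png",ctrl.get_image(n)[:,:,::-1])
q=PB.copy(); q[:2]=T(PB,[[.030,.100,0]])[0][:2]; B=[(-25,25,-70,70,18,48)]
crop("pics/side23.png",200,115,80,65,"pics/s23.png",s=9)
crop("pics/top23.png",150,165,80,60,"pics/t23.png",s=9)
crop("pics/side23.png",200,115,80,65,"pics/s23o.png",s=9,draw=ov("side",q,B))
E
```

```text
t: 36.5
tool_pos: [0.4286, -0.0127, 0.1086]
tool_rot: [1.196, 1.208, -1.185]
contact_force: [0.9, 0.2, 1.3]
opening: 0.0099
t 36.5 q [-2.030e-01 -3.480e-01  2.182e+00 -1.000e-03  1.295e+00 -2.260e-01] p [ 0.4286 -0.0127  0.1086] open 0.0099 F [0.9 0.2 1.3]
x [ 0.013 -0.003 -1.   ] y [1.    0.023 0.013] z [ 0.023 -1.     0.004]
board mm -86.5 -182.0 yaw rel board -0.26
```

View pics/s23.png

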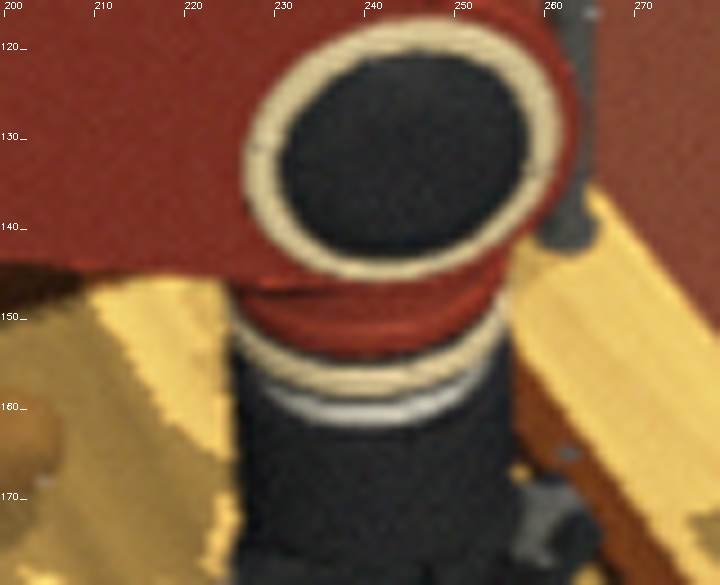

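View pics/t23.png

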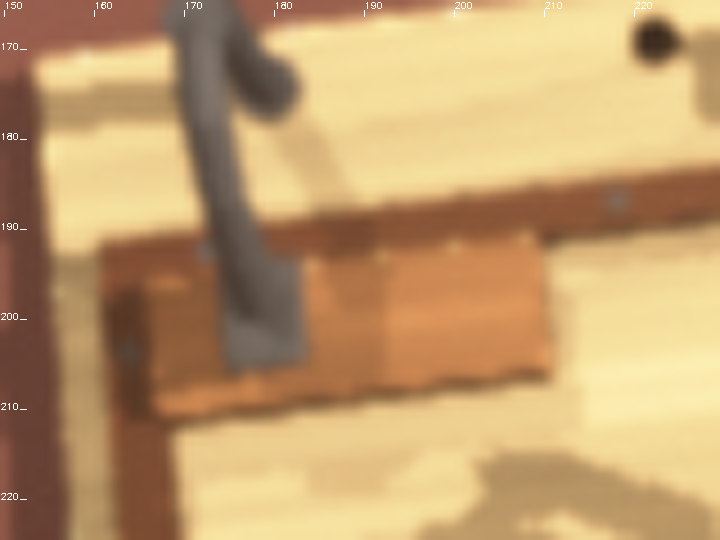

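View pics/s23o.png

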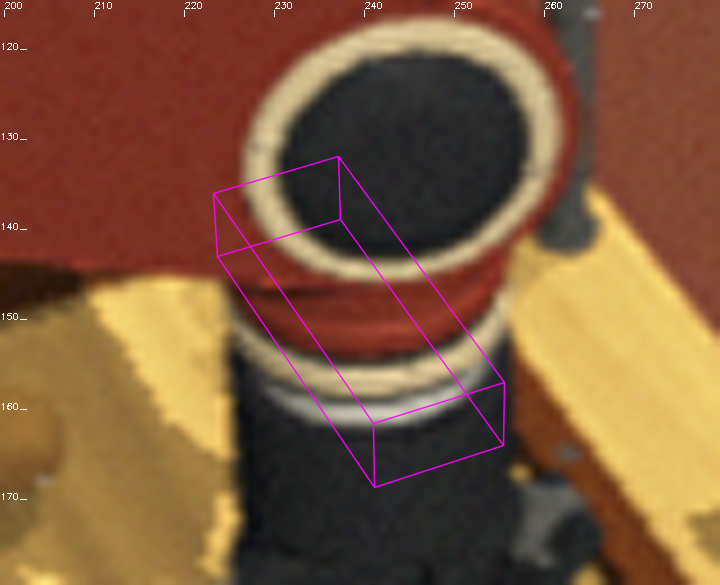

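```bash
python3 - <<'E'
from h import *
top=[((150,210,18),(153.5,171)),((150,-210,18),(277.5,155.9)),((-150,-210,18),(290.5,244.5)),((-150,210,18),(161.5,261.5))]
PT=fit({"top":top},PB)[0]
b=[(5,55,30,170,18,48),(55,75,-210,190,18,34)]
crop("pics/top23.png",150,165,80,60,"pics/t23o.png",s=9,draw=ov("top",PT,b))
q=PT+[0,0,0]
for d in(0,-.01,-.02,-.03):print(d)
E
```

```text
0
-0.01
-0.02
-0.03
```

View pics/t23o.png

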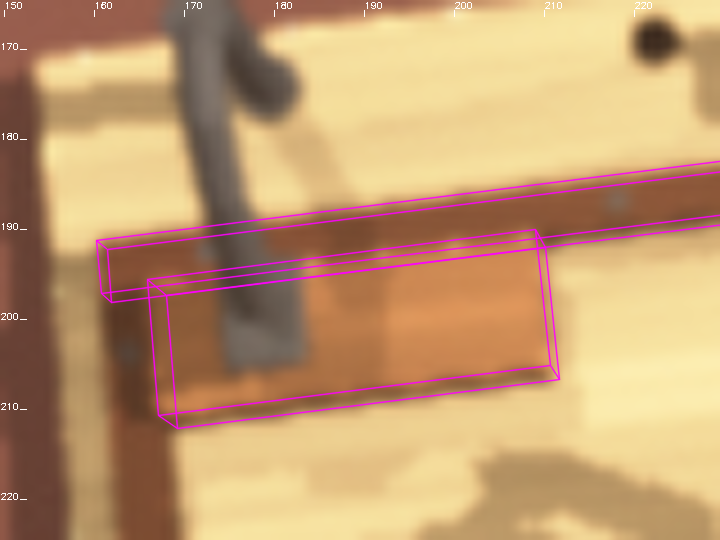

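```bash
python3 -m handwheel '[[0.005,[0,0.01,-0.03],[0,0,0]],[0.005,[0,0.01,-0.035],[0,0,0]],[0.005,[0,0.01,-0.035],[0,0,0]],[0.005,[0,0,-0.035],[0,0,0]],[0.005,[0,0,-0.035],[0,0,0]],[0.005,[0,0,-0.035],[0,0,0]],[0.005,[0,0,-0.03],[0,0,0]],[0.005,[0,0,0],[-7,0,0]],[0.005,[0,0,0],[-7,0,0]],[0.005,[0,0,0],[-7,0,0]]]'
python3 -m handwheel '[[0.005,[0,0,0],[-7,0,0]],[0.005,[0,0,0],[-7,0,0]],[0.005,[0,0,0],[-7,0,0]],[0.005,[0,0,0],[-7,0,0]],[0.005,[0,0,0],[-7,0,0]],[0.005,[0,0,0],[-7,0,0]],[0.005,[0,0,0],[-7,0,0]],[0.005,[0,0,0],[-7,0,0]],[0.005,[0,0,0],[-6,0,0]],[0.005,[0,0,0],[0,0,0]]]'
python3 - <<'E'
from h import *
show(); b=PB[2]; g=T(PB,[[-.03,.058,0]])[0]
plan([g[0],g[1],.031],[-np.sin(b),np.cos(b),0])
for n in C: cv2.imwrite(f"pics/{n}24.png",ctrl.get_image(n)[:,:,::-1])
E
```

```text
t: 37.43
tool_pos: [0.4475, 0.2288, 0.1009]
tool_rot: [0.906, 1.375, -0.908]
contact_force: [0.6, -0.3, -0.7]
opening: 0.005
t: 38.27
tool_pos: [0.4478, 0.228, 0.101]
tool_rot: [0.072, 1.571, -0.072]
contact_force: [0.6, 0.6, -1.2]
opening: 0.0048
t 38.27 q [ 0.323 -0.124  2.011  0.     1.256 -1.157] p [0.4478 0.228  0.101 ] open 0.0048 F [ 0.6  0.6 -1.2]
x [-0.001 -0.    -1.   ] y [ 0.091  0.996 -0.   ] z [ 0.996 -0.091 -0.001]
board mm -60.8 58.0 yaw rel board 83.19
shift mm (tool axes) [70.   3.7 30.6] norm 76.0
rot deg tool [-6.81 -0.08  0.02] norm 6.8
```

View pics/side24.png

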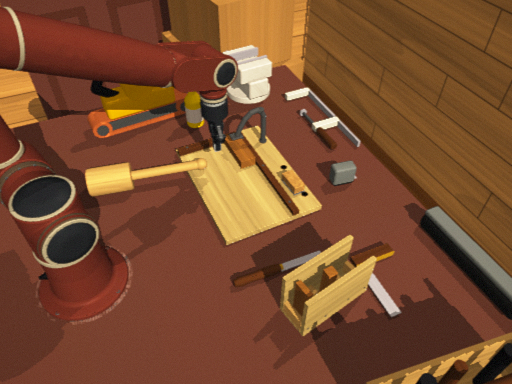

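```bash
python3 -m handwheel '[[0.005,[0.01,0,0],[-6.8,0,0]],[0.005,[0.025,0,0],[0,0,0]],[0.005,[0.025,0,0],[0,0,0]],[0.005,[0.01,0,0.01],[0,0,0]],[0.005,[0,0,0.015],[0,0,0]],[0.005,[0,0,0.01],[0,0,0]],[0.005,[0,0,0.006],[0,0,0]],[0.005,[0,0,0.004],[0,0,0]],[0.005,[0,0,0.002],[0,0,0]],[0.005,[0,0,0],[0,0,0]]]'
python3 - <<'E'
from h import *
show(); b=PB[2]
crop(ctrl.get_image("side"),200,115,80,65,"pics/s25.png",s=9)
E
```

```text
t: 39.2
tool_pos: [0.4969, 0.2285, 0.0336]
tool_rot: [-0.018, 1.568, 0.019]
contact_force: [-0.1, 0.2, -0.2]
opening: 0.0053
t 39.2 q [ 2.950e-01  7.600e-02  1.942e+00 -1.000e-03  1.121e+00 -1.299e+00] p [0.4969 0.2285 0.0336] open 0.0053 F [-0.1  0.2 -0.2]
x [ 0.003  0.    -1.   ] y [-0.023  1.     0.   ] z [1.    0.023 0.003]
board mm -11.6 57.2 yaw rel board 89.77
```

View pics/s25.png

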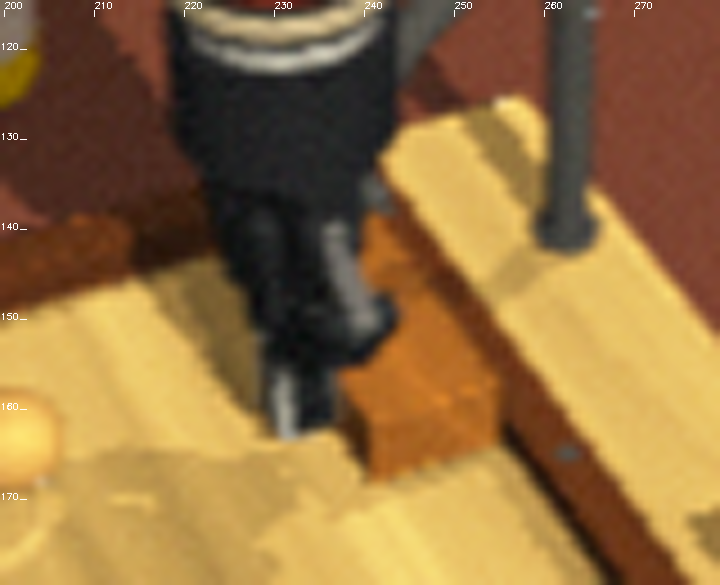

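Block sits against the batten (near end at (240–253,158–168)). Gentle side press.

```bash
python3 -m handwheel '[[0.005,[0,0,0.002],[-0.2,0,0]],[0.005,[0,0,0.001],[0,0,0]],[0.005,[0,0,0.001],[0,0,0]],[0.005,[0,0,0],[0,0,0]]]'
python3 -m handwheel '[[0.005,[0,0,0.001],[0,0,0]],[0.005,[0,0,0],[0,0,0]]]'
python3 -m handwheel '[[0.005,[0,0,0.001],[0,0,0]],[0.005,[0,0,0],[0,0,0]]]'
```

```text
t: 39.58
tool_pos: [0.5005, 0.2284, 0.0332]
tool_rot: [-0.021, 1.568, 0.021]
contact_force: [0.1, 0.6, -0.2]
opening: 0.0049
t: 39.75
tool_pos: [0.5013, 0.2283, 0.033]
tool_rot: [-0.021, 1.569, 0.021]
contact_force: [-0.7, 0.3, 0.0]
opening: 0.0052
t: 39.92
tool_pos: [0.5018, 0.2283, 0.0329]
tool_rot: [-0.022, 1.571, 0.021]
contact_force: [-3.8, -0.3, 2.4]
opening: 0.0048
```

```bash
python3 -m handwheel '[[0.005,[0,0,0.001],[0,0,0]],[0.005,[0,0,0],[0,0,0]]]'
python3 -c "
from h import *
show()"
python3 -m handwheel '[[0.005,[0,0,-0.003],[0,0,0]],[0.005,[0,0,-0.012],[0,0,0]],[0.005,[0,-0.01,-0.025],[0,0,0]],[0.005,[-0.02,-0.03,-0.01],[0,0,0]],[0.01,[-0.03,-0.035,0],[0,0,0]],[0.015,[-0.02,-0.035,0],[0,0,0]],[0.015,[0,0,0],[7,0,0]],[0.015,[0,0,0],[7,0,0]],[0.015,[0,0,0],[7,0,0]],[0.015,[0,0,0],[7,0,0]]]'
python3 -m handwheel '[[0.015,[0,0,0],[7,0,0]],[0.015,[0,0,0],[7,0,0]],[0.015,[0,0,0],[7,0,0]],[0.015,[0,0,0],[7,0,0]],[0.015,[0,0,0],[7,0,0]],[0.015,[0,0,0],[7,0,0]],[0.015,[0,0,0],[7,0,0]],[0.015,[0,0,0],[7,0,0]],[0.015,[0,0,0],[6,0,0]],[0.015,[0,0,0],[0,0,0]]]'
python3 - <<'E'
from h import *
show(); b=PB[2]; g=T(PB,[[.028,.005,0]])[0]
plan([g[0],g[1],.031],[np.cos(b),np.sin(b),0])
for n in C: cv2.imwrite(f"pics/{n}26.png",ctrl.get_image(n)[:,:,::-1])
crop("pics/side26.png",200,115,80,65,"pics/s26.png",s=9)
E
```

```text
t: 40.08
tool_pos: [0.5019, 0.2285, 0.0328]
tool_rot: [-0.022, 1.573, 0.021]
contact_force: [-7.8, -0.3, 5.5]
opening: 0.0047
t 40.08 q [ 0.292  0.091  1.928  0.     1.125 -1.306] p [0.5019 0.2285 0.0328] open 0.0047 F [-7.8 -0.3  5.5]
x [-0.002 -0.    -1.   ] y [-0.027  1.    -0.   ] z [ 1.     0.027 -0.002]
board mm -6.7 57.1 yaw rel board 90.0
t: 40.92
tool_pos: [0.4569, 0.1201, 0.1006]
tool_rot: [0.368, 1.535, -0.366]
contact_force: [-0.1, -0.1, 1.2]
opening: 0.0147
t: 41.75
tool_pos: [0.4567, 0.1205, 0.1003]
tool_rot: [1.192, 1.218, -1.188]
contact_force: [-0.1, -0.1, 0.6]
opening: 0.0146
t 41.75 q [ 0.1   -0.205  2.083 -0.     1.26   0.075] p [0.4567 0.1205 0.1003] open 0.0146 F [-0.1 -0.1  0.6]
x [ 0.004  0.    -1.   ] y [1.    0.026 0.004] z [ 0.026 -1.     0.   ]
board mm -54.8 -49.6 yaw rel board -0.09
shift mm (tool axes) [ 69.6  82.4 -54.8] norm 121.0
rot deg tool [-0.09  0.   -0.21] norm 0.2
```

View pics/s26.png

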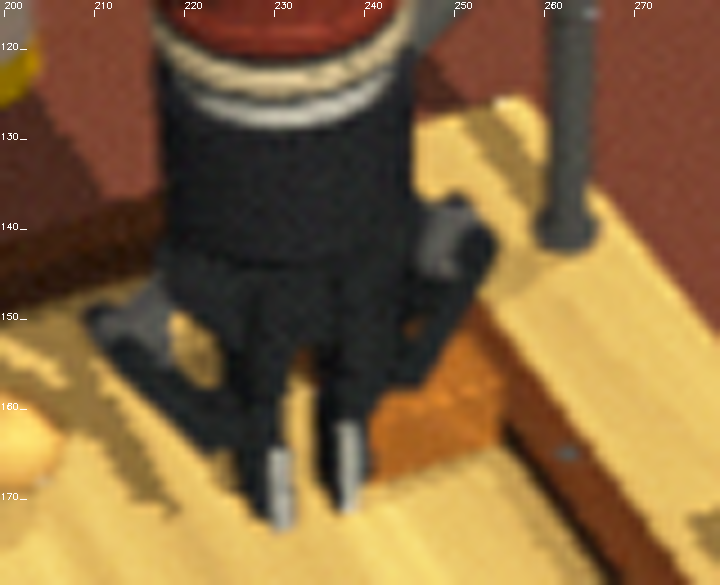

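```bash
python3 -m handwheel '[[0.015,[0,0.02,0.01],[0,0,0]],[0.015,[0.005,0.03,0],[0,0,0]],[0.015,[0.025,0.03,0],[0,0,0]],[0.015,[0.025,0.004,0],[0,0,0]],[0.015,[0.015,0,-0.02],[0,0,0]],[0.015,[0,0,-0.02],[0,0,0]],[0.015,[0,0,-0.015],[0,0,0]],[0.015,[0,0,-0.008],[0,0,0]],[0.015,[0,0,-0.004],[0,0,0]],[0.015,[0,0,0],[0,0,0]]]'
python3 -c "
from h import *
show()"
```

```text
t: 42.68
tool_pos: [0.5391, 0.1803, 0.0306]
tool_rot: [1.189, 1.221, -1.185]
contact_force: [0.3, 0.4, -0.9]
opening: 0.015
t 42.68 q [ 1.920e-01  1.290e-01  1.891e+00 -1.000e-03  1.119e+00  1.630e-01] p [0.5391 0.1803 0.0306] open 0.015 F [ 0.3  0.4 -0.9]
x [ 0.003  0.    -1.   ] y [1.    0.029 0.003] z [ 0.029 -1.    -0.   ]
board mm 29.2 7.9 yaw rel board 0.12
```

```bash
python3 -m handwheel '[[0.015,[0,0,-0.003],[0,0,0]],[0.015,[0,0,-0.003],[0,0,0]],[0.015,[0,0,-0.002],[0,0,0]],[0.015,[0,0,-0.001],[0,0,0]],[0.015,[0,0,-0.001],[0,0,0]],[0.015,[0,0,0],[0,0,0]]]'
python3 -m handwheel '[[0.015,[0,0,-0.001],[0,0,0]],[0.015,[0,0,0],[0,0,0]]]'
python3 -m handwheel '[[0.015,[0,0,-0.001],[0,0,0]],[0.015,[0,0,0],[0,0,0]]]'
python3 -m handwheel '[[0.015,[0,0,-0.001],[0,0,0]],[0.015,[0,0,0],[0,0,0]]]'
```

```text
t: 43.18
tool_pos: [0.5385, 0.1898, 0.0303]
tool_rot: [1.19, 1.22, -1.188]
contact_force: [-0.3, -1.0, 0.4]
opening: 0.0152
t: 43.35
tool_pos: [0.5385, 0.1908, 0.0303]
tool_rot: [1.19, 1.22, -1.188]
contact_force: [0.3, -0.6, -0.3]
opening: 0.0151
t: 43.52
tool_pos: [0.5384, 0.1915, 0.0302]
tool_rot: [1.189, 1.22, -1.188]
contact_force: [-1.0, -1.4, 0.2]
opening: 0.0148
t: 43.68
tool_pos: [0.5384, 0.1916, 0.0303]
tool_rot: [1.187, 1.219, -1.189]
contact_force: [-0.1, -5.3, 1.8]
opening: 0.0151
```

Block is unmoved against the stop (contact at the same place as before). Press once more lightly, retreat, and look.

```bash
python3 -m handwheel '[[0.015,[0,0,-0.001],[0,0,0]],[0.015,[0,0,0],[0,0,0]],[0.015,[0,0,0.003],[0,0,0]],[0.015,[0,0,0.01],[0,0,0]],[0.015,[0,0,0.02],[0,0,0]],[0.015,[0,0,0.025],[0,0,0]],[0.015,[-0.02,0,0.03],[0,0,0]],[0.015,[-0.03,0,0.03],[0,0,0]],[0.015,[-0.03,0,0.03],[0,0,0]],[0.015,[-0.035,0,0.03],[0,0,0]]]'
python3 -m handwheel '[[0.015,[-0.035,0,0.03],[0,0,0]],[0.015,[-0.035,0,0.03],[0,0,0]],[0.015,[-0.035,0,0.03],[0,0,0]],[0.015,[-0.035,-0.01,0.03],[0,0,0]],[0.015,[-0.03,-0.01,0.03],[0,0,0]],[0.015,[0,0,0.03],[0,0,0]],[0.015,[0,0,0.03],[0,0,0]],[0.015,[0,0,0.03],[0,0,0]],[0.015,[0,0,0],[0,0,0]]]'
python3 - <<'E'
from h import *
show()
for n in C: cv2.imwrite(f"pics/{n}27.png",ctrl.get_image(n)[:,:,::-1])
crop("pics/side27.png",200,115,80,65,"pics/s27.png",s=9)
crop("pics/top27.png",150,165,80,60,"pics/t27.png",s=9)
E
```

```text
t: 44.52
tool_pos: [0.542, 0.0182, 0.1413]
tool_rot: [1.19, 1.222, -1.188]
contact_force: [0.6, 0.1, 0.3]
opening: 0.0148
t: 45.27
tool_pos: [0.5298, -0.2117, 0.2952]
tool_rot: [1.193, 1.217, -1.192]
contact_force: [-0.6, 0.1, -0.2]
opening: 0.0152
t 45.27 q [-0.51  -0.109  1.666 -0.     1.582 -0.533] p [ 0.5298 -0.2117  0.2952] open 0.0152 F [-0.6  0.1 -0.2]
x [ 0.002 -0.002 -1.   ] y [1.    0.022 0.002] z [ 0.022 -1.     0.002]
board mm 9.3 -383.6 yaw rel board -0.28
```

View pics/s27.png

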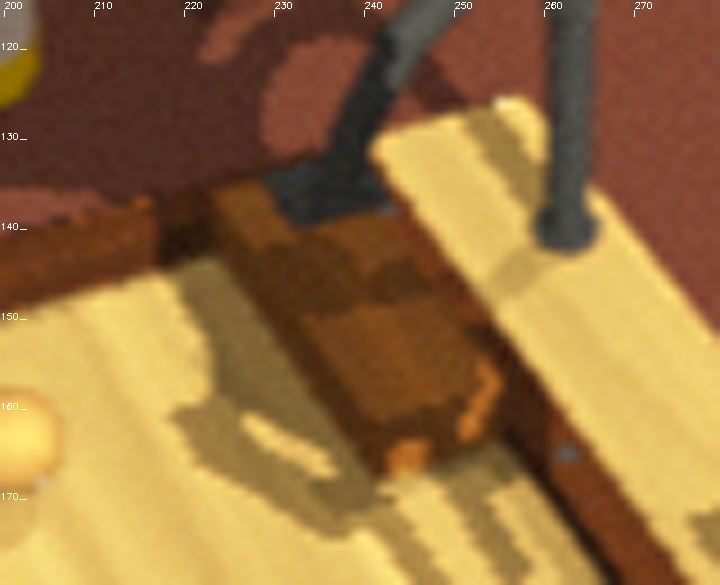

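View pics/t27.png

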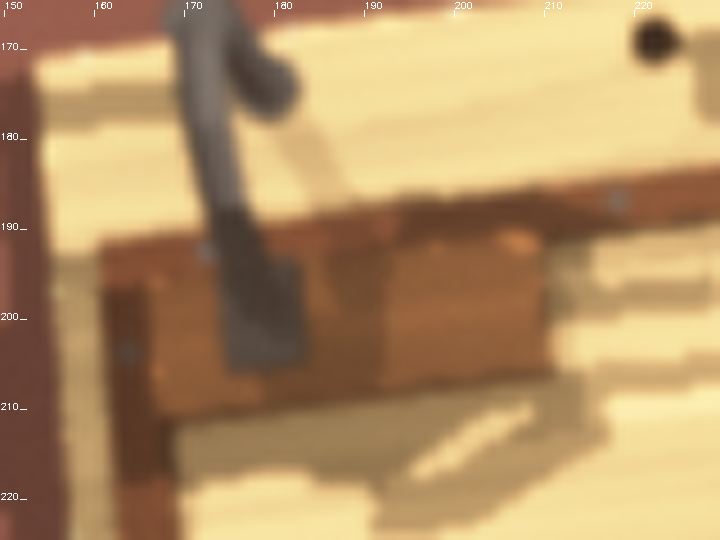

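View pics/side27.png

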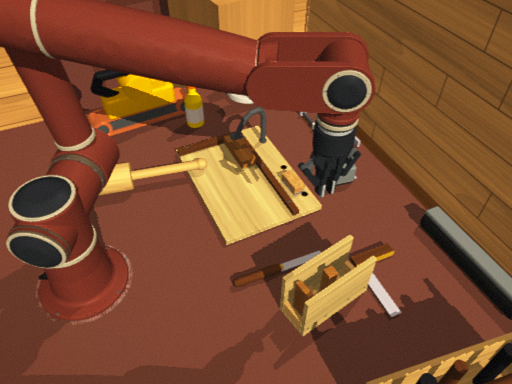

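View pics/top27.png

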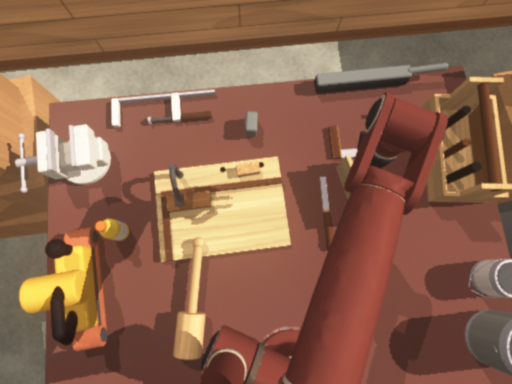

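```bash
python3 -c "
from station import ctrl
print(ctrl.finish_job(), ctrl.get_obs()['t'])"
```

```text
the job is handed in; nothing more can be done
the job is handed in; nothing more can be done
```

The job is handed in. The block lies flat in the corner of the work board, under the holdfast pad, with its end against the end stop and its long side along the batten. The robot clock read about 45.4 s at hand-in, against the 72 s limit.

- **Lift and stand:** I took the block from the rack by its broad faces, stood it on end on the work board and let go; the pictures showed it standing upright.
- **Lay down:** I took it again across its 50 mm width with the tool tilted, and laid it broad face down and lengthways on the open end.
- **Push home:** I let go, pushed it sideways against the batten and then along to the stop, and finished with one light press from the side and one on the end.

**Last checks:**
- The side press made contact at the same place as before (board x −6.7 mm), and so did the end press (board y about 19.3 mm). The presses I measured reached about 10 N; the very last one on the end was not read.
- The final pictures show no visible gap at the batten or the stop.
- The rack pieces, mallet, glue and sanding block look untouched. I judged these by eye from the pictures, not by measuring. The arm hid part of the rack and the try square in the final top view, though the side view shows both where they were.

**Disagreement:** The two cameras put the board about 4 mm apart along its length, so I relied on contact force to seat the block rather than on the pictures. The top view fits a seated block only to within 1–2 mm, so a gap smaller than that would not show.

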